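# Return the pantry things to their fitted holders

### The job

Clear the front of the hob: stand each of the four pantry things (spice jar, honey jar, thick carton, thin carton) upright in the wooden holder at the back whose recess matches its shape and size, flat on the recess floor inside the rim. Do not tip anything over, and leave the white kitchen timer where it stands.

Things in the scene. Friction and masses are not known exactly. Their poses are not given: they have to be found in the camera images.
- spice_jar_centre (a point): Slim round spice jar with a black cap, 41 mm across, 105 mm tall, standing upright. Point: its centre, half-way up (52 mm above its foot); z up. Loose, 0.08 to 0.16 kg.
- honey_jar_centre (a point): Wide round glass honey jar with a white lid, 64 mm across, 97 mm tall, standing upright. Point: its centre, half-way up (48 mm above its foot); z up. Loose, 0.25 to 0.5 kg.
- thick_carton_centre (a point): Thick white carton, 60 x 45 mm in plan, 86 mm tall, standing upright; grip it across the 45 mm. Point: its centre, half-way up (43 mm above its foot); x along the 60 mm side, y along the 45 mm side, z up. Loose, about 40 g.
- thin_carton_centre (a point): Thin cream carton, 64 x 23 mm in plan, 86 mm tall, standing upright; grip it across the 23 mm. Point: its centre, half-way up (43 mm above its foot); x along the 64 mm side, y along the 23 mm side, z up. Loose, about 40 g.
- holder_small_round: Small round holder, a shallow tray 71 mm across with a recess 57 mm across; belongs to the spice jar. Fixed; light wood with a grey felt floor, 14 mm high, rim 7 mm thick, recess floor 6 mm above its underside (so a thing standing in it is 6 mm higher than on the hob). Origin: centre of the underside, on the hob top (z = 0). 
- holder_large_round: Large round holder, a shallow tray 95 mm across with a recess 81 mm across; belongs to the honey jar. Fixed; light wood with a grey felt floor, 14 mm high, rim 7 mm thick, recess floor 6 mm above its underside (so a thing standing in it is 6 mm higher than on the hob). Origin: centre of the underside, on the hob top (z = 0). 
- holder_wide_oblong: Wide oblong holder, a shallow tray 90 x 75 mm with a recess 76 x 61 mm; belongs to the thick carton, long side along long side. Fixed; light wood with a grey felt floor, 14 mm high, rim 7 mm thick, recess floor 7 mm above its underside (so a thing standing in it is 7 mm higher than on the hob). Origin: centre of the underside, on the hob top (z = 0). x along the 90 mm side, y along the 75 mm side.
- holder_narrow_oblong: Narrow oblong holder, a shallow tray 94 x 53 mm with a recess 80 x 39 mm; belongs to the thin carton, long side along long side. Fixed; light wood with a grey felt floor, 14 mm high, rim 7 mm thick, recess floor 7 mm above its underside (so a thing standing in it is 7 mm higher than on the hob). Origin: centre of the underside, on the hob top (z = 0). x along the 94 mm side, y along the 53 mm side.
- kitchen_timer: White round wind-up kitchen timer with a knob on top, 68 mm across, 58 mm tall, standing to the left of the things; a loose bystander, to be left where it is. Origin: centre of its underside.

How it is judged:
At the end, for the whole second after the job is handed in: Each of the four things stands upright (within 0.08 rad) on the recess floor (height within 4 mm) of its own matching holder, within 12 mm of its centre, and the kitchen timer is within 30 mm of where it stood (horizontal distance between spice_jar_centre and holder_small_round below 0.012 m and z of spice_jar_centre in the frame of holder_small_round between 0.0545 and 0.0625 m and angle between each of spice_jar_centre, honey_jar_centre, thick_carton_centre, thin_carton_centre's own z axis and vertical below 0.08 rad and horizontal distance between honey_jar_centre and holder_large_round below 0.012 m and z of honey_jar_centre in the frame of holder_large_round between 0.0505 and 0.0585 m and horizontal distance between thick_carton_centre and holder_wide_oblong below 0.012 m and z of thick_carton_centre in the frame of holder_wide_oblong between 0.046 and 0.054 m and horizontal distance between thin_carton_centre and holder_narrow_oblong below 0.012 m and z of thin_carton_centre in the frame of holder_narrow_oblong between 0.046 and 0.054 m and distance of kitchen_timer from where it was at the start of the episode below 0.03 m); the robot touches nothing.
It fails at once if the spice jar is tipped over (angle between spice_jar_centre's own z axis and vertical above 0.9 rad).
It fails at once if the honey jar is tipped over (angle between honey_jar_centre's own z axis and vertical above 0.9 rad).
It fails at once if the thick carton is tipped over (angle between thick_carton_centre's own z axis and vertical above 0.9 rad).
It fails at once if the thin carton is tipped over (angle between thin_carton_centre's own z axis and vertical above 0.9 rad).
It fails at once if the kitchen timer is pushed away by more than 30 mm or knocked over (distance of kitchen_timer from where it was at the start of the episode above 0.03 m or angle between kitchen_timer's own z axis and vertical above 0.3 rad).
It also fails if it takes over 118 s, if anything falls off the work surface, if the arm or the gripper's body presses on something with over 40 N, if the wrist force passes 120 N, or if a joint passes its speed limit or range.

### The arm

A 6-joint arm with a two-finger parallel gripper is mounted at the origin on a cart in front of the work surface, level with it; the furniture and walls round the work are solid. World frame = base frame: x ahead of the robot, y to its left, z up, the work surface at z = 0. Lengths are in m, angles in rad, forces in N, time in s.
With the tool pointing down it reaches from about 0.375 to 0.975 m from the base axis. Payload 3.8 kg.
Tool frame: the origin (TCP) lies on the centre line of the jaws, within the pads' length; the fingertips stand 25 mm ahead of it and the grasp point (between the pads) lies 6 mm ahead of it; z points along the fingers, x is the direction in which the jaws open and shut, and the axes are right-handed (so a half turn about z gives the same grasp; the last joint's range is limited). The gripper opens to 88 mm and grips with 3 to 60 N. Pads are 18 mm wide; open, the fingers measure 123 mm over their backs; the gripper's body (75 mm by 187 mm) begins 45 mm behind the grasp point.
Start: joints at [-1.265, 0.264, 1.604, -0, 1.274, -0.037], TCP at [0.227, -0.636, 0.264] pointing down, gripper open.
Joint ranges: [-2.63, 2.63], [-0.94, 2.18], [0.31, 2.57], [-1.31, 4.45], [0, 2.66], [-2.55, 2.55]. Speed limits (rad/s): [2.57, 2.57, 3.14, 3.14, 3.14, 3.14].

### API

Orientations are given as a unit quaternion [x, y, z, w].
In Python, from bench import env, vision, job, nets gives the robot as it stands.
- The arm moves only by the tool arm_command, never from a script. Its argument "rows" is a list of rows, each an object with "claw": the opening, from 0 (shut) to 1 (fully open); "delta_pos": the shift along the tool's x, y, z in cm, a list of three; "delta_rot": the turn, a rotation vector about the tool's x, y, z in degrees, a list of three. A call has 1 to 5 rows; each row shifts and turns the pose as measured when the row begins, along the tool's axes as they then stand; what a row does not reach is not made up. A row lasts 1/12 s, in which the tool goes at most 41.7 mm and 7.16 degrees, less where a joint would pass 70% of its speed; a pose out of reach is approached as far as the arm can. A call with a gripper value outside its range is refused whole. The fingers move at their own pace and stop on an object; the grip force is fixed at half the most. Time passes only in rows, so rows that do not move let the fingers close. It gives the time, the measured TCP pose, the force and the opening at its end, in the units of the state.
- env.state(): the state, without advancing time (a new reading comes with each control period).
- vision.snapshot(name): name is "scene" or "top" or "wrist"; returns (picture, depth): 480x640x3 uint8, red, green, blue; 480x640 float32, m along the optical axis (not along the pixel's ray), 0 where there is no reading.
- vision.camera_info(name): a dict with "camera_matrix" (3x3 intrinsics, pixels), "dist" ([k1, k2, p1, p2, k3] as OpenCV has them; the pictures are not rectified), "rvec" (rotation vector, rad) and "tvec" (3), from world to camera coordinates, as OpenCV has them; the wrist camera has in their place "hand_eye" (4x4, takes a point from camera to tool coordinates, whose origin is the TCP and whose axes are the tool frame's). Camera axes: x right, y down, z forward; pixel columns grow to the right and rows downward; lengths in m; the calibration is good to about 2 mm. A picture is of the moment at which its call begins: read the wrist's pose just before it. camera_info takes no time and is no camera call.
- job.finish_job(): hands the job in, once; it reports no verdict.
Trained networks look in the newest picture that a camera, given by its name, has taken for a name from the list of things; names that differ only in an ending like _2 or _b are one class to them, and where a whole thing is asked for, a point or a joint stands for the part that bears it (a point fixed in the world has none). Each returns a list of dicts, best first, with "score" (0 to 1); they miss things now and then, are a little off and sometimes report something else, mostly with a low value. They report only what shows in the picture. A call takes as long as a camera call.
- nets.cut_out(camera, thing): "mask" (480x640 bool, what is visible of it) and "point" ([column, row] in pixels, amid what is visible of it).
The state is a dict: "clock": time; "joint_positions": joint angles; "joint_velocities": joint speeds; "joint_efforts": joint torques, N m; "ee_pos": TCP position; "orientation": TCP orientation; "force": force on the tool from outside, world axes, zero at the start; "ft_torque": the same for the moment, N m; "width": finger opening in m.
Only numpy, scipy, OpenCV 4.12 (cv2) and the standard library are available. Lean on these libraries where they do the work, as an engineer would, in place of code of your own. Each camera call takes 0.05 s, during which the arm holds its last target.

## Working session

There is one attempt and no reset: what is moved stays moved. The work goes in short steps, Python scripts to look and compute and a tool call to move; the robot and the scene stay as the last step left them, time stands still between calls to the robot, and variables do not carry over. Pictures are saved under pics/ and viewed, and the job is handed in when it is done.

Besides the shell and the picture viewer there is one more tool, called after ">>>" as name(argument=value, ...) on one line, values as JSON. arm_command: Moves the arm, as the interface text tells. Its arguments: {"type":"object","properties":{"rows":{"type":"array","items":{"type":"object","properties":{"claw":{"type":"number"},"delta_pos":{"type":"array","items":{"type":"number"}},"delta_rot":{"type":"array","items":{"type":"number"}}}}}},"required":["rows"]}

```bash
ls; mkdir -p pics; python3 - <<'E'
from bench import env,vision
import cv2
print(env.state())
for n in ("scene","top"):
    p,d=vision.snapshot(n); cv2.imwrite(f"pics/{n}0.png",p[:,:,::-1]); i=vision.camera_info(n); print(n,i)
print(vision.camera_info("wrist"))
E
```

```text
pics
{'clock': 0.0, 'joint_positions': array([-1.26489113e+00,  2.64728727e-01,  1.60532606e+00,  1.47881358e-06,
        1.27368053e+00, -3.68929371e-02]), 'joint_velocities': array([ 3.66884580e-04, -6.68181715e-05, -1.21753889e-03,  7.73230309e-04,
        1.63380471e-03,  2.65026195e-03]), 'joint_efforts': array([-5.08126250e-04, -5.02104056e+01, -3.56876743e+01,  7.25827552e-02,
        2.93551048e-02, -1.75226019e-04]), 'ee_pos': array([ 0.226697  , -0.63512527,  0.26243028]), 'orientation': array([ 8.17349923e-01, -5.76140569e-01, -8.51862178e-04, -6.49677647e-04]), 'force': array([-0.29411601,  0.67353747,  0.12244279]), 'ft_torque': array([ 0.0315433 , -0.00821458, -0.03277916]), 'width': 0.08795268129504287}
scene {'camera_matrix': array([[544.65311927,   0.        , 305.59727165],
       [  0.        , 544.65311927, 242.60836303],
       [  0.        ,   0.        ,   1.        ]]), 'dist': array([-0.11947263,  0.        ,  0.        ,  0.        ,  0.        ]), 'rvec': array([ 2.46532168, -0.0362906 ,  0.02774606]), 'tvec': array([-0.5309332 ,  0.08296888,  0.95841295])}
[... 277 characters left out ...]
.19534357, -2.16046033,  0.0707756 ]), 'tvec': array([0.02018189, 0.5475565 , 0.95698061])}
{'camera_matrix': array([[345.88522356,   0.        , 321.82191313],
       [  0.        , 345.88522356, 240.16322092],
       [  0.        ,   0.        ,   1.        ]]), 'dist': array([-0.01075719,  0.        ,  0.        ,  0.        ,  0.        ]), 'hand_eye': array([[ 9.99999746e-01,  6.13795117e-04, -3.61542375e-04,
         9.21659712e-05],
       [-4.98757474e-04,  9.65645582e-01,  2.59862196e-01,
        -6.58098919e-02],
       [ 5.08623945e-04, -2.59861950e-01,  9.65645643e-01,
        -1.20848613e-01],
       [ 0.00000000e+00,  0.00000000e+00,  0.00000000e+00,
         1.00000000e+00]])}
```

View pics/scene0.png

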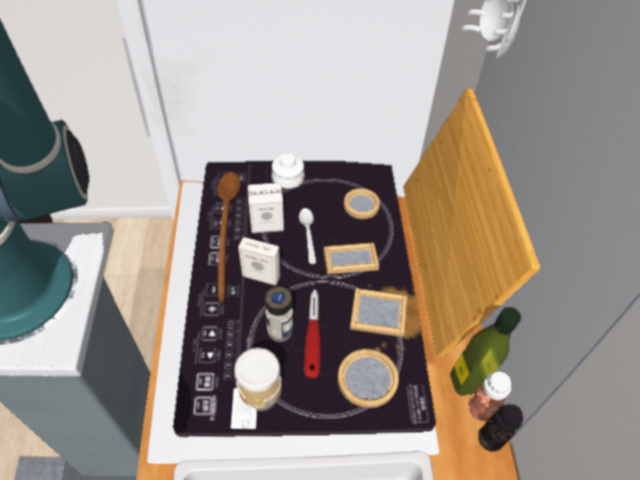

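View pics/top0.png

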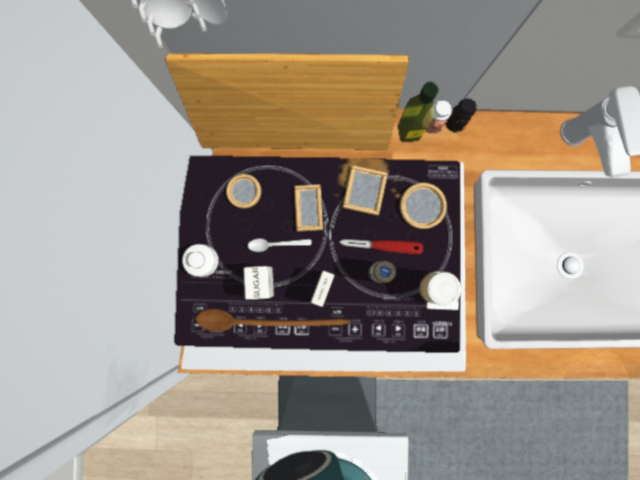

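```bash
cat > h.py <<'E'
from bench import env,vision,nets
import cv2,numpy as np
from scipy.spatial.transform import Rotation as R
H={'spice_jar_centre':.105,'honey_jar_centre':.097,'thick_carton_centre':.086,'thin_carton_centre':.086,'kitchen_timer':.058}
HO=['holder_small_round','holder_large_round','holder_wide_oblong','holder_narrow_oblong']
def cloud(n,d,st=None):
    i=vision.camera_info(n);v,u=np.mgrid[0:480,0:640]
    uv=cv2.undistortPoints(np.stack([u.ravel(),v.ravel()],1).astype(np.float64)[:,None],i['camera_matrix'],i['dist'])[:,0]
    z=d.ravel();P=np.c_[uv*z[:,None],z]
    if n=='wrist':
        T=i['hand_eye'];P=P@T[:3,:3].T+T[:3,3]
        P=R.from_quat(st['orientation']).apply(P)+st['ee_pos']
    else:
        Rm=cv2.Rodrigues(i['rvec'])[0];P=(P-i['tvec'])@Rm
    P[z<=0]=np.nan
    return P.reshape(480,640,3)
E
cat > m.py <<'E'
from h import *
import sys
for cam in ("top","scene"):
    p,d=vision.snapshot(cam);C=cloud(cam,d)
    for t in list(H)+HO:
        r=nets.cut_out(cam,t)
        if not r: print(cam,t,'none');continue
        m=r[0]['mask'];P=C[m];P=P[np.isfinite(P[:,0])]
        h=H.get(t,.014)
        zt=np.percentile(P[:,2],97)
        sel=P[(P[:,2]>h-.012)&(P[:,2]<h+.012)] if t in H else P[(P[:,2]>.002)&(P[:,2]<.025)]
        if len(sel)<10: print(cam,t,'few',len(sel),zt);continue
        (c,s,a)=cv2.minAreaRect((sel[:,:2]*1000).astype(np.float32))
        print(cam,t,'%.2f'%r[0]['score'],np.round(r[0]['point']),len(sel),'ztop %.4f'%np.median(sel[:,2]),'%.4f'%zt,'rect c',np.round(c,1),'size',np.round(s,1),'ang %.1f'%a, 'mean',np.round(sel[:,:2].mean(0)*1000,1))
E
python3 m.py
```

```text
top spice_jar_centre 0.87 [381. 274.] 374 ztop 0.1063 0.1094 rect c [485.2 -95.8] size [38.9 39.1] ang 62.0 mean [485.2 -95.5]
top honey_jar_centre 0.80 [441. 288.] 900 ztop 0.0977 0.1008 rect c [ 454.3 -207. ] size [60.6 61.3] ang 45.7 mean [ 454.4 -206. ]
top thick_carton_centre 0.72 [257. 281.] 753 ztop 0.0868 0.0896 rect c [460.7 144.4] size [60.1 44.9] ang 3.9 mean [460.6 143.5]
top thin_carton_centre 0.88 [321. 288.] 364 ztop 0.0871 0.0899 rect c [451.2  18.9] size [21.2 62. ] ang 70.3 mean [451.2  19. ]
top kitchen_timer 0.80 [200. 257.] 224 ztop 0.0583 0.0601 rect c [503.2 269.8] size [30.2 30.8] ang 1.5 mean [503.  268.7]
top holder_small_round 0.95 [246. 191.] 916 ztop 0.0087 0.0169 rect c [649.6 186.4] size [70.1 69.6] ang 62.7 mean [649.7 186.7]
top holder_large_round 0.59 [424. 202.] 1634 ztop 0.0087 0.0170 rect c [ 624.1 -186.8] size [91.7 94.5] ang 86.5 mean [ 624.5 -187.1]
top holder_wide_oblong 0.90 [363. 189.] 1576 ztop 0.0098 0.0172 rect c [655.3 -67.3] size [76.6 91.1] ang 78.5 mean [654.8 -67.1]
top holder_narrow_oblong 0.69 [308. 206.] 1152 ztop 0.0099 0.0178 re
[... 545 characters left out ...]
ze [25.4 64.7] ang 71.5 mean [450.9  15.1]
scene kitchen_timer 0.85 [288. 169.] 181 ztop 0.0567 0.0591 rect c [502.1 267. ] size [28.8 31.2] ang 47.7 mean [502.4 264.9]
scene holder_small_round 0.82 [362. 204.] 828 ztop 0.0076 0.0152 rect c [649.3 185.1] size [71.3 70.3] ang 17.0 mean [648.9 185.2]
scene holder_large_round 0.74 [365. 378.] 2691 ztop 0.0069 0.0151 rect c [ 622.9 -188.7] size [93.9 92.6] ang 58.4 mean [ 623.  -188.7]
scene holder_wide_oblong 0.72 [381. 312.] 2017 ztop 0.0076 0.0148 rect c [653.1 -68.2] size [76.1 88.3] ang 78.2 mean [653.2 -68.5]
scene holder_narrow_oblong 0.60 [350. 259.] 1340 ztop 0.0085 0.0149 rect c [615.8  49.7] size [94.7 55.2] ang 3.9 mean [615.5  48.9]
```

```bash
cat > b.py <<'E'
from h import *
for cam in ("top","scene"):
    p,d=vision.snapshot(cam);C=cloud(cam,d).reshape(-1,3);C=C[np.isfinite(C[:,0])]
    for lo,hi in ((.03,.06),(.06,.1),(.1,.15),(.15,.2),(.2,.25)):
        s=C[(C[:,2]>lo)&(C[:,2]<hi)&(C[:,0]>.4)&(abs(C[:,1])<.3)]
        s2=s[s[:,0]>.68]
        print(cam,lo,'back min x',np.percentile(s2[:,0],[1,50]) if len(s2) else None)
    s=C[(C[:,1]>.2)&(C[:,2]>.1)&(C[:,0]>.4)&(C[:,0]<.65)]
    print('left wall',np.percentile(s[:,1],[1,10,50]) if len(s) else None)
E
python3 b.py
cat > go.py <<'E'
# usage: go.py x y z yawdeg  -> rows needed in tool axes
from h import *
import sys
x,y,z,yaw=map(float,sys.argv[1:5]);s=env.state()
Rc=R.from_quat(s['orientation']);a=np.radians(yaw)
Rt=R.from_matrix(np.array([[np.cos(a),np.sin(a),0],[np.sin(a),-np.cos(a),0],[0,0,-1]]))
dp=Rc.inv().apply(np.array([x,y,z])/1000-s['ee_pos'])*100
dr=np.degrees((Rc.inv()*Rt).as_rotvec())
n=int(np.ceil(max(np.linalg.norm(dp)/4.0,np.linalg.norm(dr)/7.0,1)))
print('t %.2f'%s['clock'],'pos',np.round(s['ee_pos']*1000,1),'w',round(s['width']*1000,1),'F',np.round(s['force'],1))
print('tool dpos cm',np.round(dp,2),'drot',np.round(dr,2),'rows',n)
# per-row, accounting for the rotating tool frame
rv=(Rc.inv()*Rt).as_rotvec();dw=(np.array([x,y,z])/1000-s['ee_pos'])*100
for k in range(n):
    Rk=Rc*R.from_rotvec(rv*k/n)
    print(k,np.round(Rk.inv().apply(dw/n),2).tolist(),np.round(np.degrees(rv/n),2).tolist())
E
python3 go.py 453.7 -208.4 200 -90
```

```text
top 0.03 back min x [0.78156873 0.79348864]
top 0.06 back min x [0.78433243 0.80284221]
top 0.1 back min x [0.7966397  0.81806541]
top 0.15 back min x [0.80591579 0.8344531 ]
top 0.2 back min x [0.83982581 0.85715877]
left wall [0.31811548 0.32093502 0.33324156]
scene 0.03 back min x [0.78095096 0.79608653]
scene 0.06 back min x [0.7824472 0.8046438]
scene 0.1 back min x [0.78171231 0.81982929]
scene 0.15 back min x [0.7980768  0.83612376]
scene 0.2 back min x [0.83825541 0.8566754 ]
left wall [0.31637485 0.32051713 0.33350986]
t 1.20 pos [ 226.9 -635.7  263.7] w 88.0 F [-0.1  0.7 -0.3]
tool dpos cm [-32.62 -35.72   6.37] drot [-0.    0.   19.64] rows 13
0 [-2.51, -2.75, 0.49] [-0.0, 0.0, 1.51]
1 [-2.58, -2.68, 0.49] [-0.0, 0.0, 1.51]
2 [-2.65, -2.61, 0.49] [-0.0, 0.0, 1.51]
3 [-2.72, -2.54, 0.49] [-0.0, 0.0, 1.51]
4 [-2.78, -2.47, 0.49] [-0.0, 0.0, 1.51]
5 [-2.85, -2.39, 0.49] [-0.0, 0.0, 1.51]
6 [-2.91, -2.32, 0.49] [-0.0, 0.0, 1.51]
7 [-2.97, -2.24, 0.49] [-0.0, 0.0, 1.51]
8 [-3.03, -2.16, 0.49] [-0.0, 0.0, 1.51]
9 [-3.09, -2.08, 0.49] [-0.0, 0.0, 1.51]
10 [-3.14, -2.0, 0.49] [-0.0, 0.0, 1.51]
11 [-3.19, -1.92, 0.49] [-0.0, 0.0, 1.51]
12 [-3.24, -1.83, 0.49] [-0.0, 0.0, 1.51]
```

>>> arm_command(rows=[{"claw":1,"delta_pos":[-2.5,-2.75,0.2],"delta_rot":[0,0,1.5]},{"claw":1,"delta_pos":[-2.6,-2.7,0.2],"delta_rot":[0,0,1.5]},{"claw":1,"delta_pos":[-2.65,-2.6,0.2],"delta_rot":[0,0,1.5]},{"claw":1,"delta_pos":[-2.7,-2.55,0.2],"delta_rot":[0,0,1.5]},{"claw":1,"delta_pos":[-2.8,-2.45,0.2],"delta_rot":[0,0,1.5]}])

```text
clock: 1.62
ee_pos: [0.3133, -0.4734, 0.2525]
orientation: [0.773, -0.635, 0.001, 0.002]
force: [1.2, 0.6, -0.4]
width: 0.0884
```

>>> arm_command(rows=[{"claw":1,"delta_pos":[-2.85,-2.4,0.5],"delta_rot":[0,0,1.5]},{"claw":1,"delta_pos":[-2.9,-2.3,0.5],"delta_rot":[0,0,1.5]},{"claw":1,"delta_pos":[-3,-2.25,0.5],"delta_rot":[0,0,1.5]},{"claw":1,"delta_pos":[-3,-2.15,0.5],"delta_rot":[0,0,1.5]},{"claw":1,"delta_pos":[-3.1,-2.1,0.5],"delta_rot":[0,0,1.5]}])

```text
clock: 2.03
ee_pos: [0.4065, -0.3034, 0.2278]
orientation: [0.726, -0.687, 0.004, 0.002]
force: [0.7, 0.3, -0.2]
width: 0.088
```

```bash
python3 go.py 453.7 -208.4 190 -90
```

```text
t 2.03 pos [ 406.5 -303.4  227.8] w 88.0 F [ 0.7  0.3 -0.2]
tool dpos cm [-9.26 -5.22  3.71] drot [-0.2  -0.51  3.17] rows 3
0 [-3.09, -1.74, 1.24] [-0.07, -0.17, 1.06]
1 [-3.11, -1.68, 1.24] [-0.07, -0.17, 1.06]
2 [-3.14, -1.63, 1.25] [-0.07, -0.17, 1.06]
```

>>> arm_command(rows=[{"claw":1,"delta_pos":[-3.1,-1.75,0.6],"delta_rot":[-0.1,-0.2,1.1]},{"claw":1,"delta_pos":[-3.1,-1.7,0.6],"delta_rot":[-0.1,-0.2,1.1]},{"claw":1,"delta_pos":[-3.1,-1.6,0.6],"delta_rot":[0,-0.1,1]},{"claw":1,"delta_pos":[0,0,0],"delta_rot":[0,0,0]}])

```text
clock: 2.37
ee_pos: [0.4572, -0.1986, 0.209]
orientation: [-0.707, 0.707, -0.0, 0.002]
force: [0.2, 0.2, -1.0]
width: 0.0879
```

```bash
python3 go.py 453.7 -208.4 160 -90
```

```text
t 2.37 pos [ 457.2 -198.6  209. ] w 87.9 F [ 0.2  0.2 -1. ]
tool dpos cm [0.99 0.36 4.9 ] drot [-0.16  0.09 -0.01] rows 2
0 [0.5, 0.18, 2.45] [-0.08, 0.04, -0.0]
1 [0.49, 0.18, 2.45] [-0.08, 0.04, -0.0]
```

>>> arm_command(rows=[{"claw":1,"delta_pos":[1,0.35,2.5],"delta_rot":[0,0,0]},{"claw":1,"delta_pos":[0,0,2],"delta_rot":[0,0,0]},{"claw":1,"delta_pos":[0,0,0],"delta_rot":[0,0,0]},{"claw":1,"delta_pos":[0,0,0],"delta_rot":[0,0,0]}])

```text
clock: 2.7
ee_pos: [0.4563, -0.2069, 0.1651]
orientation: [0.71, -0.704, 0.003, -0.002]
force: [-0.3, -0.2, 0.0]
width: 0.0879
```

```bash
python3 go.py 453.7 -208.4 72 -90; python3 - <<'E'
from h import *
s=env.state();p,d=vision.snapshot('wrist');cv2.imwrite('pics/w1.png',p[:,:,::-1])
C=cloud('wrist',d,s);P=C[np.isfinite(C[:,:,0])]
t=P[(P[:,2]>.085)&(P[:,2]<.105)&(abs(P[:,0]-.454)<.05)&(abs(P[:,1]+.208)<.05)]
print(len(t),cv2.minAreaRect((t[:,:2]*1000).astype(np.float32)))
E
```

```text
t 2.70 pos [ 456.3 -206.9  165.1] w 87.9 F [-0.3 -0.2  0. ]
tool dpos cm [0.14 0.32 9.31] drot [-0.38 -0.07  0.5 ] rows 3
0 [0.05, 0.11, 3.1] [-0.13, -0.02, 0.17]
1 [0.05, 0.1, 3.1] [-0.13, -0.02, 0.17]
2 [0.05, 0.09, 3.1] [-0.13, -0.02, 0.17]
8777 ((453.2301330566406, -208.3765106201172), (62.20353698730469, 61.946083068847656), 45.126163482666016)
```

View pics/w1.png

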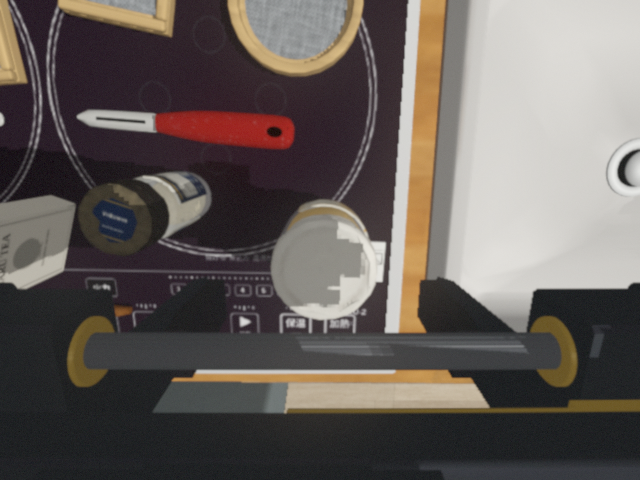

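The wrist view shows the honey lid at about (324,272), between the two open fingers at columns ~205 and ~435. Its depth gives the centre as (453.2, -208.4) mm, which agrees with the top and scene cameras. Descending now.

>>> arm_command(rows=[{"claw":1,"delta_pos":[0.15,0.3,3],"delta_rot":[-0.3,0,0.4]},{"claw":1,"delta_pos":[0,0,3],"delta_rot":[0,0,0]},{"claw":1,"delta_pos":[0,0,2.5],"delta_rot":[0,0,0]},{"claw":1,"delta_pos":[0,0,0],"delta_rot":[0,0,0]}])

```text
clock: 3.08
ee_pos: [0.4588, -0.2137, 0.086]
orientation: [-0.707, 0.708, -0.008, 0.002]
force: [-0.5, -0.3, 0.4]
width: 0.0882
```

```bash
python3 go.py 453.5 -208.4 72 -90
```

```text
t 3.08 pos [ 458.8 -213.7   86. ] w 88.2 F [-0.5 -0.3  0.4]
tool dpos cm [-0.54  0.55  1.39] drot [-0.81 -0.48 -0.08] rows 1
0 [-0.54, 0.55, 1.39] [-0.81, -0.48, -0.08]
```

>>> arm_command(rows=[{"claw":1,"delta_pos":[-0.5,0.5,0.7],"delta_rot":[-0.8,-0.4,0]},{"claw":1,"delta_pos":[0,0,0.6],"delta_rot":[0,0,0]},{"claw":1,"delta_pos":[0,0,0],"delta_rot":[0,0,0]}])

```text
clock: 3.33
ee_pos: [0.4554, -0.2104, 0.0758]
orientation: [-0.706, 0.708, -0.002, -0.0]
force: [-0.1, 0.4, -0.7]
width: 0.0883
```

```bash
python3 go.py 453.5 -208.4 72 -90;python3 -c "
from bench import env
for i in range(3): print(env.state()['ee_pos'])"
```

```text
t 3.33 pos [ 455.4 -210.4   75.8] w 88.3 F [-0.1  0.4 -0.7]
tool dpos cm [-0.2   0.19  0.38] drot [-0.15 -0.16 -0.18] rows 1
0 [-0.2, 0.19, 0.38] [-0.15, -0.16, -0.18]
[ 0.45539879 -0.21043895  0.07584806]
[ 0.45539879 -0.21043895  0.07584806]
[ 0.45539879 -0.21043895  0.07584806]
```

Good enough; close.

>>> arm_command(rows=[{"claw":1,"delta_pos":[-0.2,0.2,0.3],"delta_rot":[0,0,0]},{"claw":0,"delta_pos":[0,0,0],"delta_rot":[0,0,0]},{"claw":0,"delta_pos":[0,0,0],"delta_rot":[0,0,0]},{"claw":0,"delta_pos":[0,0,0],"delta_rot":[0,0,0]},{"claw":0,"delta_pos":[0,0,0],"delta_rot":[0,0,0]}])

```text
clock: 3.75
ee_pos: [0.4564, -0.2096, 0.0774]
orientation: [-0.706, 0.708, -0.006, 0.001]
force: [0.5, 2.7, 3.4]
width: 0.0637
```

>>> arm_command(rows=[{"claw":0,"delta_pos":[0,0,0],"delta_rot":[0,0,0]},{"claw":0,"delta_pos":[0,0,0],"delta_rot":[0,0,0]},{"claw":0,"delta_pos":[0,0,0],"delta_rot":[0,0,0]}])

```text
clock: 4.0
ee_pos: [0.4561, -0.2094, 0.0773]
orientation: [-0.706, 0.708, -0.005, 0.001]
force: [-0.4, -0.2, -0.3]
width: 0.0624
```

```bash
python3 go.py 453.5 -208.4 112 -90
```

```text
t 4.00 pos [ 456.1 -209.4   77.3] w 62.4 F [-0.4 -0.2 -0.3]
tool dpos cm [-0.08  0.22 -3.47] drot [-0.54 -0.34 -0.16] rows 1
0 [-0.08, 0.22, -3.47] [-0.54, -0.34, -0.16]
```

>>> arm_command(rows=[{"claw":0,"delta_pos":[0,0,-1.5],"delta_rot":[0,0,0]},{"claw":0,"delta_pos":[0,0,-2],"delta_rot":[0,0,0]},{"claw":0,"delta_pos":[0,0,-1.5],"delta_rot":[0,0,0]},{"claw":0,"delta_pos":[0,0,0],"delta_rot":[0,0,0]}])

```text
clock: 4.33
ee_pos: [0.4527, -0.2077, 0.1254]
orientation: [-0.706, 0.708, -0.002, -0.0]
force: [1.5, 0.5, -1.6]
width: 0.0623
```

```bash
python3 go.py 626 -187.8 130 -90
```

```text
t 4.33 pos [ 452.7 -207.7  125.4] w 62.3 F [ 1.5  0.5 -1.6]
tool dpos cm [ -2.04 -17.33  -0.43] drot [-0.12 -0.14 -0.16] rows 5
0 [-0.41, -3.47, -0.09] [-0.02, -0.03, -0.03]
1 [-0.41, -3.47, -0.09] [-0.02, -0.03, -0.03]
2 [-0.4, -3.47, -0.09] [-0.02, -0.03, -0.03]
3 [-0.4, -3.47, -0.09] [-0.02, -0.03, -0.03]
4 [-0.4, -3.47, -0.09] [-0.02, -0.03, -0.03]
```

>>> arm_command(rows=[{"claw":0,"delta_pos":[-0.4,-3,0],"delta_rot":[0,0,0]},{"claw":0,"delta_pos":[-0.4,-3.5,0],"delta_rot":[0,0,0]},{"claw":0,"delta_pos":[-0.4,-3.5,0],"delta_rot":[0,0,0]},{"claw":0,"delta_pos":[-0.4,-3.5,0],"delta_rot":[0,0,0]},{"claw":0,"delta_pos":[-0.3,-2.5,0],"delta_rot":[0,0,0]}])

```text
clock: 4.75
ee_pos: [0.6095, -0.188, 0.1188]
orientation: [-0.704, 0.71, 0.003, -0.003]
force: [0.3, -1.3, -2.7]
width: 0.0623
```

>>> arm_command(rows=[{"claw":0,"delta_pos":[0,0,0],"delta_rot":[0,0,0]},{"claw":0,"delta_pos":[0,0,0],"delta_rot":[0,0,0]}])

```text
clock: 4.92
ee_pos: [0.6142, -0.1868, 0.1159]
orientation: [-0.705, 0.709, 0.002, -0.002]
force: [-1.4, 0.2, -3.8]
width: 0.0624
```

```bash
python3 go.py 626 -187.8 110 -90
```

```text
t 4.92 pos [ 614.2 -186.8  115.9] w 62.4 F [-1.4  0.2 -3.8]
tool dpos cm [ 0.09 -1.18  0.58] drot [ 0.38  0.02 -0.27] rows 1
0 [0.09, -1.18, 0.58] [0.38, 0.02, -0.27]
```

>>> arm_command(rows=[{"claw":0,"delta_pos":[0.1,-1.2,0],"delta_rot":[0.4,0,-0.3]},{"claw":0,"delta_pos":[0,0,0],"delta_rot":[0,0,0]}])

```text
clock: 5.08
ee_pos: [0.6252, -0.1875, 0.1131]
orientation: [0.708, -0.707, -0.001, 0.0]
force: [0.4, -0.5, -1.9]
width: 0.0622
```

```bash
python3 go.py 626 -187.8 110 -90; cat > obj.py <<'E'
from h import *
import sys
t=sys.argv[1];nm=sys.argv[2]
for cam in ('scene','top'):
    p,d=vision.snapshot(cam);cv2.imwrite(f'pics/{nm}_{cam}.png',p[:,:,::-1])
    C=cloud(cam,d);r=nets.cut_out(cam,t)
    if not r: print(cam,'none');continue
    P=C[r[0]['mask']];P=P[np.isfinite(P[:,0])]
    zt=np.percentile(P[:,2],95);s=P[(P[:,2]>zt-.01)&(P[:,2]<zt+.005)]
    print(cam,'%.2f'%r[0]['score'],'ztop %.4f'%zt,cv2.minAreaRect((s[:,:2]*1000).astype(np.float32)))
E
python3 obj.py honey_jar_centre h1
```

```text
t 5.08 pos [ 625.2 -187.5  113.1] w 62.2 F [ 0.4 -0.5 -1.9]
tool dpos cm [ 0.03 -0.08  0.31] drot [0.16 0.08 0.07] rows 1
0 [0.03, -0.08, 0.31] [0.16, 0.08, 0.07]
scene 0.90 ztop 0.1353 ((618.7867431640625, -185.96009826660156), (55.25554656982422, 38.22565460205078), 1.9902321100234985)
top 0.65 ztop 0.1347 ((598.3292846679688, -170.703369140625), (15.320571899414062, 6.379387378692627), 42.6102180480957)
```

View pics/h1_scene.png

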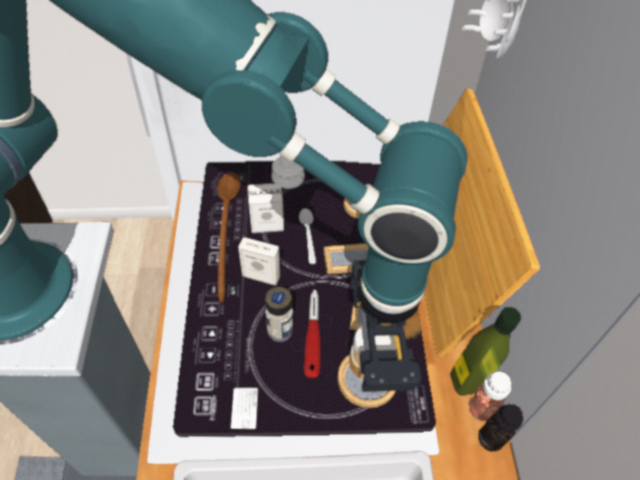

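>>> arm_command(rows=[{"claw":0,"delta_pos":[0,-0.1,1.2],"delta_rot":[0.1,0.1,0]},{"claw":0,"delta_pos":[0,0,1],"delta_rot":[0,0,0]},{"claw":0,"delta_pos":[0,0,0],"delta_rot":[0,0,0]}])

```text
clock: 5.53
ee_pos: [0.6233, -0.1882, 0.091]
orientation: [-0.707, 0.707, 0.0, -0.001]
force: [-0.5, 0.8, -3.9]
width: 0.0624
```

```bash
python3 go.py 626 -187.8 83 -90
```

```text
t 5.53 pos [ 623.3 -188.2   91. ] w 62.4 F [-0.5  0.8 -3.9]
tool dpos cm [-0.04 -0.27  0.8 ] drot [ 0.07 -0.05 -0.05] rows 1
0 [-0.04, -0.27, 0.8] [0.07, -0.05, -0.05]
```

>>> arm_command(rows=[{"claw":0,"delta_pos":[0,-0.25,0.4],"delta_rot":[0,0,0]},{"claw":0,"delta_pos":[0,0,0.3],"delta_rot":[0,0,0]},{"claw":0,"delta_pos":[0,0,0],"delta_rot":[0,0,0]}])

```text
clock: 5.78
ee_pos: [0.6255, -0.1881, 0.0835]
orientation: [-0.707, 0.708, 0.001, -0.001]
force: [-1.2, 0.2, 2.2]
width: 0.0622
```

```bash
python3 go.py 626 -187.8 83 -90
```

```text
t 5.78 pos [ 625.5 -188.1   83.5] w 62.2 F [-1.2  0.2  2.2]
tool dpos cm [-0.03 -0.05  0.05] drot [ 0.11 -0.02 -0.09] rows 1
0 [-0.03, -0.05, 0.05] [0.11, -0.02, -0.09]
```

>>> arm_command(rows=[{"claw":1,"delta_pos":[0,0,0],"delta_rot":[0,0,0]},{"claw":1,"delta_pos":[0,0,0],"delta_rot":[0,0,0]},{"claw":1,"delta_pos":[0,0,0],"delta_rot":[0,0,0]},{"claw":1,"delta_pos":[0,0,0],"delta_rot":[0,0,0]},{"claw":1,"delta_pos":[0,0,0],"delta_rot":[0,0,0]}])

```text
clock: 6.2
ee_pos: [0.6276, -0.1888, 0.0854]
orientation: [-0.707, 0.708, -0.002, 0.0]
force: [-1.0, -0.2, 0.2]
width: 0.0877
```

>>> arm_command(rows=[{"claw":1,"delta_pos":[0,0,-1.5],"delta_rot":[0,0,0]},{"claw":1,"delta_pos":[0,0,-3],"delta_rot":[0,0,0]},{"claw":1,"delta_pos":[0,0,-3.5],"delta_rot":[0,0,0]},{"claw":1,"delta_pos":[0,0,-2],"delta_rot":[0,0,0]}])

```text
clock: 6.53
ee_pos: [0.6228, -0.1871, 0.1806]
orientation: [-0.707, 0.708, 0.005, -0.003]
force: [2.0, -0.0, 1.2]
width: 0.0881
```

```bash
python3 go.py 485 -96 185 -90
```

```text
t 6.53 pos [ 622.8 -187.1  180.6] w 88.1 F [ 2.  -0.   1.2]
tool dpos cm [-9.09 13.79 -0.25] drot [ 0.67  0.16 -0.08] rows 5
0 [-1.82, 2.76, -0.05] [0.13, 0.03, -0.02]
1 [-1.82, 2.76, -0.06] [0.13, 0.03, -0.02]
2 [-1.82, 2.76, -0.07] [0.13, 0.03, -0.02]
3 [-1.82, 2.76, -0.07] [0.13, 0.03, -0.02]
4 [-1.82, 2.76, -0.08] [0.13, 0.03, -0.02]
```

>>> arm_command(rows=[{"claw":1,"delta_pos":[-1.8,2.8,-0.1],"delta_rot":[0.2,0,0]},{"claw":1,"delta_pos":[-1.8,2.8,-0.1],"delta_rot":[0.2,0,0]},{"claw":1,"delta_pos":[-1.8,2.8,-0.1],"delta_rot":[0.2,0,0]},{"claw":1,"delta_pos":[-1.8,2.7,-0.1],"delta_rot":[0.1,0,0]},{"claw":1,"delta_pos":[-1.4,2,0],"delta_rot":[0,0,0]}])

```text
clock: 6.95
ee_pos: [0.4975, -0.103, 0.1938]
orientation: [-0.705, 0.709, -0.009, 0.006]
force: [0.6, -1.0, -0.3]
width: 0.088
```

>>> arm_command(rows=[{"claw":1,"delta_pos":[0,0,0],"delta_rot":[0,0,0]},{"claw":1,"delta_pos":[0,0,0],"delta_rot":[0,0,0]}])

```text
clock: 7.12
ee_pos: [0.4933, -0.1005, 0.1939]
orientation: [-0.706, 0.708, -0.009, 0.006]
force: [0.4, -0.5, 0.1]
width: 0.0877
```

```bash
python3 obj.py honey_jar_centre h2; python3 go.py 485 -96 160 -90; python3 - <<'E'
from h import *
s=env.state();p,d=vision.snapshot('wrist');cv2.imwrite('pics/w2.png',p[:,:,::-1])
C=cloud('wrist',d,s);P=C[np.isfinite(C[:,:,0])]
t=P[(P[:,2]>.097)&(P[:,2]<.112)&(abs(P[:,0]-.485)<.05)&(abs(P[:,1]+.096)<.05)]
print(len(t),cv2.minAreaRect((t[:,:2]*1000).astype(np.float32)))
E
```

```text
scene 0.81 ztop 0.1040 ((622.0071411132812, -187.92239379882812), (61.81488037109375, 60.77497482299805), 49.78468322753906)
top 0.71 ztop 0.1067 ((622.5198364257812, -186.23748779296875), (61.86978530883789, 62.52653121948242), 14.10278606414795)
t 7.32 pos [ 494.8 -101.5  193.6] w 88.1 F [ 0.5 -0.5 -1.1]
tool dpos cm [-0.55  1.05  3.34] drot [-1.18 -0.19 -0.22] rows 1
0 [-0.55, 1.05, 3.34] [-1.18, -0.19, -0.22]
3003 ((484.15985107421875, -95.37928771972656), (39.56521987915039, 39.87771224975586), 81.1252670288086)
```

View pics/h2_top.png

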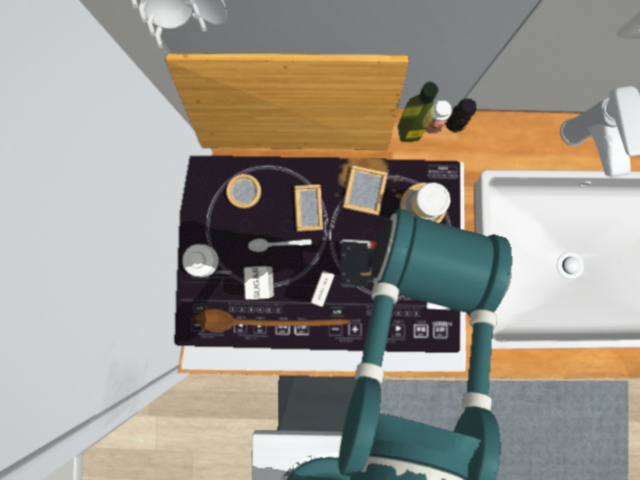

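>>> arm_command(rows=[{"claw":1,"delta_pos":[-0.55,1.05,1.5],"delta_rot":[-1.2,-0.2,0]},{"claw":1,"delta_pos":[0,0,1.5],"delta_rot":[0,0,0]},{"claw":1,"delta_pos":[0,0,0],"delta_rot":[0,0,0]}])

```text
clock: 7.62
ee_pos: [0.4859, -0.0969, 0.1616]
orientation: [-0.705, 0.709, 0.001, -0.0]
force: [-0.5, -0.3, -0.8]
width: 0.088
```

```bash
python3 go.py 484.5 -95.7 76 -90
```

```text
t 7.62 pos [485.9 -96.9 161.6] w 88.0 F [-0.5 -0.3 -0.8]
tool dpos cm [-0.12  0.13  8.56] drot [ 0.09  0.02 -0.34] rows 3
0 [-0.04, 0.04, 2.85] [0.03, 0.01, -0.11]
1 [-0.04, 0.05, 2.85] [0.03, 0.01, -0.11]
2 [-0.04, 0.05, 2.85] [0.03, 0.01, -0.11]
```

>>> arm_command(rows=[{"claw":1,"delta_pos":[-0.1,0.15,2.5],"delta_rot":[0,0,0]},{"claw":1,"delta_pos":[0,0.1,2.5],"delta_rot":[0,0,0]},{"claw":1,"delta_pos":[0,0.1,2],"delta_rot":[0,0,0]},{"claw":1,"delta_pos":[0,0,0.5],"delta_rot":[0,0,0]},{"claw":1,"delta_pos":[0,0,0],"delta_rot":[0,0,0]}])

```text
clock: 8.03
ee_pos: [0.4819, -0.096, 0.0819]
orientation: [-0.705, 0.71, 0.003, -0.002]
force: [0.3, -0.1, 0.8]
width: 0.0879
```

```bash
python3 go.py 484.5 -95.7 76 -90
```

```text
t 8.03 pos [481.9 -96.   81.9] w 87.9 F [ 0.3 -0.1  0.8]
tool dpos cm [-0.03 -0.27  0.59] drot [ 0.41  0.09 -0.41] rows 1
0 [-0.03, -0.27, 0.59] [0.41, 0.09, -0.41]
```

>>> arm_command(rows=[{"claw":1,"delta_pos":[0,-0.25,0.4],"delta_rot":[0.4,0,-0.4]},{"claw":1,"delta_pos":[0,0,0],"delta_rot":[0,0,0]},{"claw":0,"delta_pos":[0,0,0],"delta_rot":[0,0,0]},{"claw":0,"delta_pos":[0,0,0],"delta_rot":[0,0,0]},{"claw":0,"delta_pos":[0,0,0],"delta_rot":[0,0,0]}])

```text
clock: 8.45
ee_pos: [0.487, -0.0967, 0.0806]
orientation: [0.707, -0.707, 0.001, -0.002]
force: [-0.1, -1.0, -0.2]
width: 0.0702
```

>>> arm_command(rows=[{"claw":0,"delta_pos":[0,0,0],"delta_rot":[0,0,0]},{"claw":0,"delta_pos":[0,0,0],"delta_rot":[0,0,0]},{"claw":0,"delta_pos":[0,0,0],"delta_rot":[0,0,0]},{"claw":0,"delta_pos":[0,0,0],"delta_rot":[0,0,0]},{"claw":0,"delta_pos":[0,0,0],"delta_rot":[0,0,0]}])

```text
clock: 8.87
ee_pos: [0.489, -0.0971, 0.0833]
orientation: [0.707, -0.707, 0.003, -0.003]
force: [-1.0, -0.2, -1.9]
width: 0.0398
```

```bash
python3 go.py 484.5 -95.7 76 -90
```

```text
t 8.87 pos [489.  -97.1  83.3] w 39.8 F [-1.  -0.2 -1.9]
tool dpos cm [-0.14  0.46  0.73] drot [-0.51 -0.03  0.01] rows 1
0 [-0.14, 0.46, 0.73] [-0.51, -0.03, 0.01]
```

>>> arm_command(rows=[{"claw":0,"delta_pos":[0,0,-1.5],"delta_rot":[0,0,0]},{"claw":0,"delta_pos":[0,0,-2],"delta_rot":[0,0,0]},{"claw":0,"delta_pos":[0,0,-2],"delta_rot":[0,0,0]},{"claw":0,"delta_pos":[0,0,0],"delta_rot":[0,0,0]}])

```text
clock: 9.2
ee_pos: [0.4854, -0.0963, 0.1368]
orientation: [0.707, -0.707, -0.0, -0.001]
force: [0.3, 0.3, -0.6]
width: 0.04
```

```bash
python3 go.py 654 185.8 150 -90
```

```text
t 9.20 pos [485.4 -96.3 136.8] w 40.0 F [ 0.3  0.3 -0.6]
tool dpos cm [-28.21 -16.87  -1.26] drot [-0.06  0.08  0.02] rows 9
0 [-3.13, -1.87, -0.14] [-0.01, 0.01, 0.0]
1 [-3.13, -1.87, -0.14] [-0.01, 0.01, 0.0]
2 [-3.13, -1.87, -0.14] [-0.01, 0.01, 0.0]
3 [-3.13, -1.87, -0.14] [-0.01, 0.01, 0.0]
4 [-3.13, -1.87, -0.14] [-0.01, 0.01, 0.0]
5 [-3.13, -1.87, -0.14] [-0.01, 0.01, 0.0]
6 [-3.13, -1.87, -0.14] [-0.01, 0.01, 0.0]
7 [-3.13, -1.87, -0.15] [-0.01, 0.01, 0.0]
8 [-3.13, -1.87, -0.15] [-0.01, 0.01, 0.0]
```

>>> arm_command(rows=[{"claw":0,"delta_pos":[-2,-1.9,-0.5],"delta_rot":[0,0,0]},{"claw":0,"delta_pos":[-3.1,-1.9,-0.4],"delta_rot":[0,0,0]},{"claw":0,"delta_pos":[-3.1,-1.9,-0.3],"delta_rot":[0,0,0]},{"claw":0,"delta_pos":[-3.1,-1.9,-0.2],"delta_rot":[0,0,0]},{"claw":0,"delta_pos":[-3.1,-1.9,-0.2],"delta_rot":[0,0,0]}])

```text
clock: 9.62
ee_pos: [0.5785, 0.0467, 0.1483]
orientation: [-0.704, 0.711, 0.001, -0.002]
force: [0.5, -0.7, -0.8]
width: 0.0401
```

```bash
python3 go.py 654 185.8 140 -90
```

```text
t 9.62 pos [578.5  46.7 148.3] w 40.1 F [ 0.5 -0.7 -0.8]
tool dpos cm [-13.99  -7.41   0.79] drot [ 0.24 -0.07 -0.58] rows 4
0 [-3.5, -1.85, 0.2] [0.06, -0.02, -0.15]
1 [-3.49, -1.86, 0.2] [0.06, -0.02, -0.15]
2 [-3.49, -1.87, 0.2] [0.06, -0.02, -0.15]
3 [-3.48, -1.88, 0.21] [0.06, -0.02, -0.15]
```

>>> arm_command(rows=[{"claw":0,"delta_pos":[-3.2,-1.8,0],"delta_rot":[0.1,0,-0.2]},{"claw":0,"delta_pos":[-3.2,-1.8,0],"delta_rot":[0.1,0,-0.2]},{"claw":0,"delta_pos":[-3.2,-1.8,0],"delta_rot":[0,0,-0.2]},{"claw":0,"delta_pos":[-2,-1,0],"delta_rot":[0,0,0]},{"claw":0,"delta_pos":[0,0,0],"delta_rot":[0,0,0]}])

```text
clock: 10.03
ee_pos: [0.6463, 0.1741, 0.1403]
orientation: [0.709, -0.705, -0.001, 0.001]
force: [-0.1, -0.0, -2.1]
width: 0.04
```

```bash
python3 go.py 654 185.8 120 -90
```

```text
t 10.03 pos [646.3 174.1 140.3] w 40.0 F [-0.1 -0.  -2.1]
tool dpos cm [-1.16 -0.78  2.03] drot [ 0.18 -0.    0.28] rows 1
0 [-1.16, -0.78, 2.03] [0.18, -0.0, 0.28]
```

>>> arm_command(rows=[{"claw":0,"delta_pos":[-1.1,-0.8,0.7],"delta_rot":[0.2,0,0.3]},{"claw":0,"delta_pos":[0,0,1],"delta_rot":[0,0,0]},{"claw":0,"delta_pos":[0,0,0],"delta_rot":[0,0,0]}])

```text
clock: 10.28
ee_pos: [0.6524, 0.1861, 0.1176]
orientation: [0.708, -0.706, -0.001, 0.003]
force: [-0.9, 1.2, -2.1]
width: 0.0404
```

```bash
python3 go.py 654 185.8 90 -90; python3 obj.py spice_jar_centre s1
```

```text
t 10.28 pos [652.4 186.1 117.6] w 40.4 F [-0.9  1.2 -2.1]
tool dpos cm [ 0.02 -0.17  2.76] drot [ 0.28 -0.14  0.19] rows 1
0 [0.02, -0.17, 2.76] [0.28, -0.14, 0.19]
scene 0.59 ztop 0.0967 ((632.5728149414062, 173.9022979736328), (6.492415904998779, 27.134510040283203), 37.417198181152344)
top none
```

View pics/s1_scene.png

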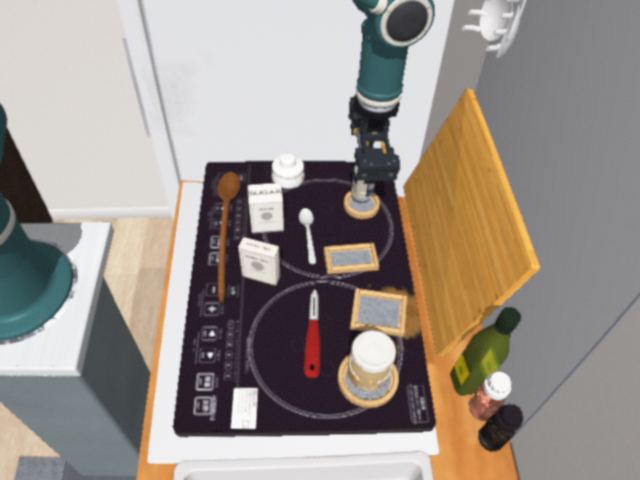

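Honey stands in its holder at (370,370) in the picture, and the spice jar hangs over the small round holder at (362,200). Lowering it.

>>> arm_command(rows=[{"claw":0,"delta_pos":[0,-0.15,1.2],"delta_rot":[0.2,-0.1,0]},{"claw":0,"delta_pos":[0,-0.05,0.7],"delta_rot":[0,0,0]},{"claw":0,"delta_pos":[0,0,0],"delta_rot":[0,0,0]}])

```text
clock: 10.73
ee_pos: [0.6575, 0.1837, 0.1032]
orientation: [-0.707, 0.707, -0.002, 0.003]
force: [-0.5, -0.0, -1.7]
width: 0.0401
```

```bash
python3 go.py 654 185.8 89 -90
```

```text
t 10.73 pos [657.5 183.7 103.2] w 40.1 F [-0.5 -0.  -1.7]
tool dpos cm [-0.21  0.36  1.42] drot [-0.45  0.09 -0.05] rows 1
0 [-0.21, 0.36, 1.42] [-0.45, 0.09, -0.05]
```

>>> arm_command(rows=[{"claw":0,"delta_pos":[-0.2,0.3,0.5],"delta_rot":[-0.4,0,0]},{"claw":0,"delta_pos":[0,0,0.4],"delta_rot":[0,0,0]},{"claw":0,"delta_pos":[0,0,0],"delta_rot":[0,0,0]}])

```text
clock: 10.98
ee_pos: [0.6539, 0.1848, 0.0929]
orientation: [-0.706, 0.708, 0.001, 0.0]
force: [0.5, 0.7, -1.5]
width: 0.0401
```

```bash
python3 go.py 654 185.8 89 -90
```

```text
t 10.98 pos [653.9 184.8  92.9] w 40.1 F [ 0.5  0.7 -1.5]
tool dpos cm [-0.1  -0.01  0.39] drot [ 0.03  0.08 -0.12] rows 1
0 [-0.1, -0.01, 0.39] [0.03, 0.08, -0.12]
```

>>> arm_command(rows=[{"claw":0,"delta_pos":[-0.1,0,0.3],"delta_rot":[0,0,0]},{"claw":0,"delta_pos":[0,0,0],"delta_rot":[0,0,0]}])

```text
clock: 11.15
ee_pos: [0.6539, 0.1859, 0.0896]
orientation: [-0.706, 0.708, 0.001, 0.0]
force: [-0.5, -0.2, -1.7]
width: 0.04
```

```bash
python3 go.py 654 185.8 89 -90
```

```text
t 11.15 pos [653.9 185.9  89.6] w 40.0 F [-0.5 -0.2 -1.7]
tool dpos cm [ 0.01 -0.01  0.06] drot [ 0.03  0.08 -0.12] rows 1
0 [0.01, -0.01, 0.06] [0.03, 0.08, -0.12]
```

Not yet in contact; going slightly further.

>>> arm_command(rows=[{"claw":0,"delta_pos":[0,0,0.25],"delta_rot":[0,0,0]},{"claw":0,"delta_pos":[0,0,0.1],"delta_rot":[0,0,0]}])

```text
clock: 11.32
ee_pos: [0.6554, 0.1865, 0.0895]
orientation: [-0.707, 0.708, -0.0, 0.002]
force: [0.1, -0.4, -1.6]
width: 0.0402
```

>>> arm_command(rows=[{"claw":0,"delta_pos":[0,0,0.2],"delta_rot":[0,0,0]},{"claw":0,"delta_pos":[0,0,0.1],"delta_rot":[0,0,0]},{"claw":0,"delta_pos":[0,0,0],"delta_rot":[0,0,0]}])

```text
clock: 11.57
ee_pos: [0.6565, 0.187, 0.0895]
orientation: [-0.707, 0.707, -0.001, 0.003]
force: [-0.5, 0.7, -0.8]
width: 0.04
```

>>> arm_command(rows=[{"claw":0,"delta_pos":[0,0.25,0.4],"delta_rot":[0,0,0]},{"claw":0,"delta_pos":[0,0,0],"delta_rot":[0,0,0]}])

```text
clock: 11.73
ee_pos: [0.6575, 0.1877, 0.0901]
orientation: [-0.707, 0.707, -0.003, 0.006]
force: [1.1, 0.6, -1.5]
width: 0.0401
```

```bash
python3 - <<'E'
from h import *
s=env.state();print(np.round(s['joint_positions'],3),np.round(s['joint_efforts'],1),R.from_quat(s['orientation']).as_matrix().round(3), s['force'],s['ft_torque'])
for c in('scene','top','wrist'):
    p,d=vision.snapshot(c);cv2.imwrite(f'pics/a_{c}.png',p[:,:,::-1] if c!='scene' else cv2.resize(p[100:260,280:440,::-1],(640,640)))
E
```

```text
[2.420e-01 4.180e-01 1.738e+00 1.000e-03 9.710e-01 1.812e+00] [ -0.  -55.6 -32.7  -0.   -0.2   0. ] [[-0.    -1.     0.013]
 [-1.     0.     0.004]
 [-0.004 -0.013 -1.   ]] [ 1.06067543  0.5781471  -1.46646434] [ 0.01422202  0.01986275 -0.05247481]
```

View pics/a_scene.png

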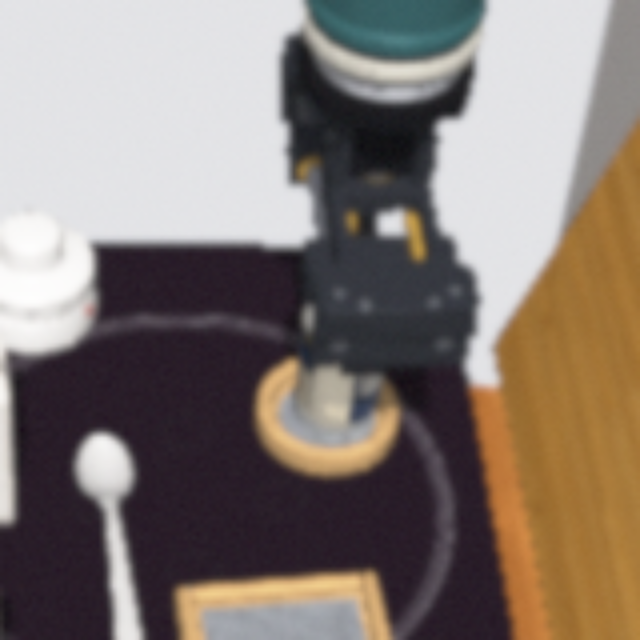

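View pics/a_wrist.png

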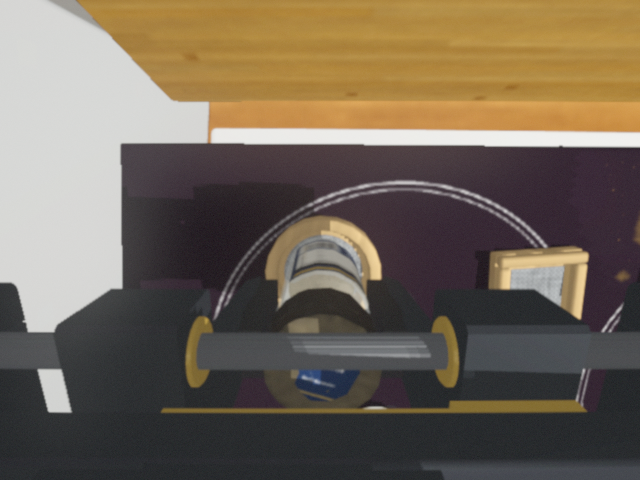

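>>> arm_command(rows=[{"claw":0,"delta_pos":[0,0.4,0.3],"delta_rot":[-0.8,0,0]},{"claw":0,"delta_pos":[0,0.2,0.2],"delta_rot":[0,0,0]}])

```text
clock: 12.05
ee_pos: [0.6569, 0.1878, 0.089]
orientation: [0.707, -0.707, 0.002, -0.005]
force: [-0.4, -2.5, 6.4]
width: 0.0398
```

Contact (+6.4 N). Releasing.

>>> arm_command(rows=[{"claw":1,"delta_pos":[0,0,-0.1],"delta_rot":[0,0,0]},{"claw":1,"delta_pos":[0,0,0],"delta_rot":[0,0,0]},{"claw":1,"delta_pos":[0,0,0],"delta_rot":[0,0,0]},{"claw":1,"delta_pos":[0,0,0],"delta_rot":[0,0,0]},{"claw":1,"delta_pos":[0,0,0],"delta_rot":[0,0,0]}])

```text
clock: 12.47
ee_pos: [0.6559, 0.1876, 0.0881]
orientation: [0.707, -0.707, 0.001, -0.004]
force: [0.6, -0.1, 0.1]
width: 0.0712
```

>>> arm_command(rows=[{"claw":1,"delta_pos":[0,0,-1],"delta_rot":[-0.5,0,0]},{"claw":1,"delta_pos":[0,0,-2.5],"delta_rot":[0,0,0]},{"claw":1,"delta_pos":[0,0,-3.5],"delta_rot":[0,0,0]},{"claw":1,"delta_pos":[0,0,-3],"delta_rot":[0,0,0]}])

```text
clock: 12.8
ee_pos: [0.6476, 0.1855, 0.1768]
orientation: [0.707, -0.707, -0.009, 0.01]
force: [1.4, -0.3, -0.8]
width: 0.0885
```

```bash
python3 go.py 460 144.4 190 -86.7
```

```text
t 12.80 pos [647.6 185.5 176.8] w 88.5 F [ 1.4 -0.3 -0.8]
tool dpos cm [ 4.11 18.79 -0.81] drot [ 1.55 -0.05 -3.29] rows 5
0 [0.82, 3.76, -0.16] [0.31, -0.01, -0.66]
1 [0.78, 3.77, -0.18] [0.31, -0.01, -0.66]
2 [0.74, 3.77, -0.2] [0.31, -0.01, -0.66]
3 [0.69, 3.78, -0.22] [0.31, -0.01, -0.66]
4 [0.65, 3.79, -0.24] [0.31, -0.01, -0.66]
```

>>> arm_command(rows=[{"claw":1,"delta_pos":[0.8,3.2,-0.2],"delta_rot":[0.3,0,-0.7]},{"claw":1,"delta_pos":[0.8,3.8,-0.2],"delta_rot":[0.3,0,-0.7]},{"claw":1,"delta_pos":[0.75,3.8,-0.2],"delta_rot":[0.3,0,-0.7]},{"claw":1,"delta_pos":[0.7,3.8,-0.2],"delta_rot":[0.3,0,-0.7]},{"claw":1,"delta_pos":[0.6,3,-0.2],"delta_rot":[0.3,0,-0.6]}])

```text
clock: 13.22
ee_pos: [0.4773, 0.1459, 0.1951]
orientation: [0.729, -0.685, 0.005, -0.007]
force: [0.3, -0.1, -0.0]
width: 0.0883
```

>>> arm_command(rows=[{"claw":1,"delta_pos":[0,0,0],"delta_rot":[0,0,0]},{"claw":1,"delta_pos":[0,0,0],"delta_rot":[0,0,0]}])

```text
clock: 13.38
ee_pos: [0.4697, 0.1444, 0.1936]
orientation: [0.729, -0.685, 0.004, -0.005]
force: [0.3, 0.2, -0.4]
width: 0.0881
```

```bash
python3 go.py 460 144.4 150 -86.7; python3 obj.py spice_jar_centre s2;cat > w.py <<'E'
from h import *
import sys
x,y,h=[float(a)/1000 for a in sys.argv[1:4]]
s=env.state();p,d=vision.snapshot('wrist');cv2.imwrite('pics/%s.png'%sys.argv[4],p[:,:,::-1])
C=cloud('wrist',d,s);P=C[np.isfinite(C[:,:,0])]
t=P[(abs(P[:,2]-h)<.008)&(abs(P[:,0]-x)<.055)&(abs(P[:,1]-y)<.055)]
print(len(t),cv2.minAreaRect((t[:,:2]*1000).astype(np.float32)))
E
python3 w.py 460 144.4 86 w3
```

```text
t 13.38 pos [469.7 144.4 193.6] w 88.1 F [ 0.3  0.2 -0.4]
tool dpos cm [-0.06  1.02  4.35] drot [-0.71  0.11  0.28] rows 2
0 [-0.03, 0.51, 2.17] [-0.35, 0.06, 0.14]
1 [-0.03, 0.5, 2.18] [-0.35, 0.06, 0.14]
scene 0.59 ztop 0.1121 ((652.146240234375, 186.1396026611328), (39.830894470214844, 40.34685516357422), 50.93202590942383)
top 0.80 ztop 0.1141 ((653.2240600585938, 187.5588836669922), (40.13379669189453, 37.25285339355469), 46.40476989746094)
5224 ((459.3538513183594, 145.64328002929688), (60.391151428222656, 44.59593963623047), 4.686664581298828)
```

View pics/w3.png

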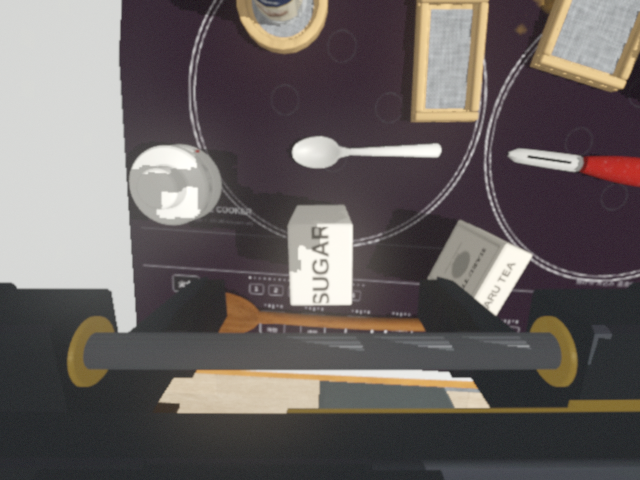

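View pics/s2_scene.png

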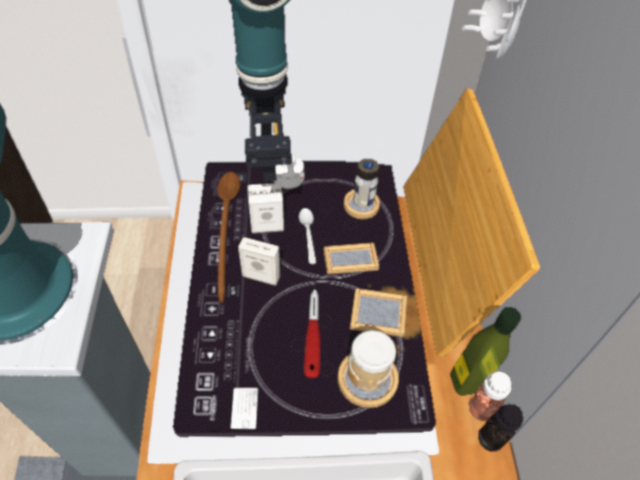

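>>> arm_command(rows=[{"claw":1,"delta_pos":[-0.05,1,2],"delta_rot":[-0.7,0.1,0]},{"claw":1,"delta_pos":[0,0,2.5],"delta_rot":[0,0,0]},{"claw":1,"delta_pos":[0,0,0],"delta_rot":[0,0,0]}])

```text
clock: 13.88
ee_pos: [0.4679, 0.1461, 0.1495]
orientation: [0.729, -0.685, 0.001, -0.002]
force: [-1.4, -0.1, -0.4]
width: 0.0882
```

```bash
python3 go.py 459.8 144.8 70 -86.2
```

```text
t 13.88 pos [467.9 146.1 149.5] w 88.2 F [-1.4 -0.1 -0.4]
tool dpos cm [0.09 0.86 7.95] drot [-0.32  0.07 -0.26] rows 2
0 [0.04, 0.43, 3.98] [-0.16, 0.04, -0.13]
1 [0.04, 0.42, 3.98] [-0.16, 0.04, -0.13]
```

>>> arm_command(rows=[{"claw":1,"delta_pos":[0.1,0.8,2],"delta_rot":[-0.3,0,0]},{"claw":1,"delta_pos":[0,0.4,2.5],"delta_rot":[0,0,0]},{"claw":1,"delta_pos":[0,0.2,2],"delta_rot":[0,0,0]},{"claw":1,"delta_pos":[0,0,0],"delta_rot":[0,0,0]}])

```text
clock: 14.22
ee_pos: [0.4602, 0.1457, 0.0855]
orientation: [0.728, -0.685, 0.001, -0.002]
force: [-0.3, 0.5, -0.2]
width: 0.0882
```

```bash
python3 go.py 459.8 144.8 70 -86.2
```

```text
t 14.22 pos [460.2 145.7  85.5] w 88.2 F [-0.3  0.5 -0.2]
tool dpos cm [0.09 0.05 1.55] drot [-0.24  0.12 -0.3 ] rows 1
0 [0.09, 0.05, 1.55] [-0.24, 0.12, -0.3]
```

>>> arm_command(rows=[{"claw":1,"delta_pos":[0.1,0.1,0.9],"delta_rot":[-0.2,0,-0.3]},{"claw":1,"delta_pos":[0,0,0.5],"delta_rot":[0,0,0]},{"claw":1,"delta_pos":[0,0,0],"delta_rot":[0,0,0]}])

```text
clock: 14.47
ee_pos: [0.4627, 0.1454, 0.0728]
orientation: [0.73, -0.683, -0.0, -0.002]
force: [-0.8, 0.4, 0.4]
width: 0.0881
```

```bash
python3 go.py 459.8 144.8 70 -86.2
```

```text
t 14.47 pos [462.7 145.4  72.8] w 88.1 F [-0.8  0.4  0.4]
tool dpos cm [0.04 0.29 0.28] drot [-0.15  0.14  0.03] rows 1
0 [0.04, 0.29, 0.28] [-0.15, 0.14, 0.03]
```

>>> arm_command(rows=[{"claw":0.2,"delta_pos":[0,0.3,0],"delta_rot":[0,0,0]},{"claw":0,"delta_pos":[0,0,0],"delta_rot":[0,0,0]},{"claw":0,"delta_pos":[0,0,0],"delta_rot":[0,0,0]},{"claw":0,"delta_pos":[0,0,0],"delta_rot":[0,0,0]},{"claw":0,"delta_pos":[0,0,0],"delta_rot":[0,0,0]}])

```text
clock: 14.88
ee_pos: [0.463, 0.146, 0.0767]
orientation: [0.73, -0.683, 0.002, -0.005]
force: [0.0, 0.6, 0.1]
width: 0.0571
```

>>> arm_command(rows=[{"claw":0,"delta_pos":[0,0,0],"delta_rot":[0,0,0]},{"claw":0,"delta_pos":[0,0,0],"delta_rot":[0,0,0]},{"claw":0,"delta_pos":[0,0,0],"delta_rot":[0,0,0]}])

```text
clock: 15.13
ee_pos: [0.4636, 0.1461, 0.0777]
orientation: [0.73, -0.683, 0.002, -0.005]
force: [-0.8, -0.4, 0.1]
width: 0.0438
```

```bash
python3 go.py 459.8 144.8 70 -86.2
```

```text
t 15.13 pos [463.6 146.1  77.7] w 43.8 F [-0.8 -0.4  0.1]
tool dpos cm [0.11 0.4  0.77] drot [-0.64  0.23  0.02] rows 1
0 [0.11, 0.4, 0.77] [-0.64, 0.23, 0.02]
```

>>> arm_command(rows=[{"claw":0,"delta_pos":[0,0,-1.5],"delta_rot":[0,0,0]},{"claw":0,"delta_pos":[0,0,-2],"delta_rot":[0,0,0]},{"claw":0,"delta_pos":[0,0,-2],"delta_rot":[0,0,0]},{"claw":0,"delta_pos":[0,0,0],"delta_rot":[0,0,0]}])

```text
clock: 15.47
ee_pos: [0.4609, 0.1453, 0.1324]
orientation: [0.73, -0.683, 0.001, -0.003]
force: [0.2, -0.3, -0.3]
width: 0.0437
```

```bash
python3 go.py 657.9 -68.6 140 -101.7
```

```text
t 15.47 pos [460.9 145.3 132.4] w 43.7 F [ 0.2 -0.3 -0.3]
tool dpos cm [ 22.65 -18.24  -0.73] drot [-0.29  0.21 15.52] rows 8
0 [2.83, -2.28, -0.09] [-0.04, 0.03, 1.94]
1 [2.75, -2.37, -0.09] [-0.04, 0.03, 1.94]
2 [2.67, -2.47, -0.09] [-0.04, 0.03, 1.94]
3 [2.59, -2.55, -0.09] [-0.04, 0.03, 1.94]
4 [2.5, -2.64, -0.09] [-0.04, 0.03, 1.94]
5 [2.41, -2.72, -0.09] [-0.04, 0.03, 1.94]
6 [2.31, -2.8, -0.09] [-0.04, 0.03, 1.94]
7 [2.22, -2.88, -0.09] [-0.04, 0.03, 1.94]
```

>>> arm_command(rows=[{"claw":0,"delta_pos":[2.8,-2.3,-0.4],"delta_rot":[0,0,2]},{"claw":0,"delta_pos":[2.75,-2.4,-0.3],"delta_rot":[0,0,2]},{"claw":0,"delta_pos":[2.7,-2.5,-0.2],"delta_rot":[0,0,2]},{"claw":0,"delta_pos":[2.6,-2.55,-0.2],"delta_rot":[0,0,2]},{"claw":0,"delta_pos":[2.5,-2.6,-0.2],"delta_rot":[0,0,2]}])

```text
clock: 15.88
ee_pos: [0.5824, 0.0121, 0.1419]
orientation: [-0.669, 0.743, 0.002, 0.002]
force: [0.1, -0.2, 0.5]
width: 0.0436
```

```bash
python3 go.py 657.9 -68.6 135 -101.7
```

```text
t 15.88 pos [582.4  12.1 141.9] w 43.6 F [ 0.1 -0.2  0.5]
tool dpos cm [ 7.24 -8.34  0.65] drot [-0.04  0.33  5.73] rows 3
0 [2.41, -2.78, 0.22] [-0.01, 0.11, 1.91]
1 [2.32, -2.86, 0.22] [-0.01, 0.11, 1.91]
2 [2.22, -2.94, 0.23] [-0.01, 0.11, 1.91]
```

>>> arm_command(rows=[{"claw":0,"delta_pos":[2.2,-2.7,0],"delta_rot":[0,0.1,1.9]},{"claw":0,"delta_pos":[2.2,-2.7,0],"delta_rot":[0,0.1,1.9]},{"claw":0,"delta_pos":[1.5,-2,0],"delta_rot":[0,0.1,1.5]},{"claw":0,"delta_pos":[0,0,0],"delta_rot":[0,0,0]},{"claw":0,"delta_pos":[0,0,0],"delta_rot":[0,0,0]}])

```text
clock: 16.3
ee_pos: [0.6536, -0.0668, 0.1352]
orientation: [-0.629, 0.777, -0.0, -0.0]
force: [0.5, 0.3, -1.2]
width: 0.0436
```

```bash
python3 go.py 657.9 -68.6 110 -101.7; python3 obj.py thick_carton_centre k1
```

```text
t 16.30 pos [653.6 -66.8 135.2] w 43.6 F [ 0.5  0.3 -1.2]
tool dpos cm [ 0.09 -0.46  2.53] drot [-0.02 -0.06 -0.28] rows 1
0 [0.09, -0.46, 2.53] [-0.02, -0.06, -0.28]
scene 0.97 ztop 0.1439 ((649.372314453125, -48.81255340576172), (5.2755126953125, 44.69013214111328), 77.62799835205078)
top 0.50 ztop 0.0168 ((643.2921142578125, 182.70736694335938), (56.285003662109375, 68.51022338867188), 38.75972366333008)
```

View pics/k1_scene.png

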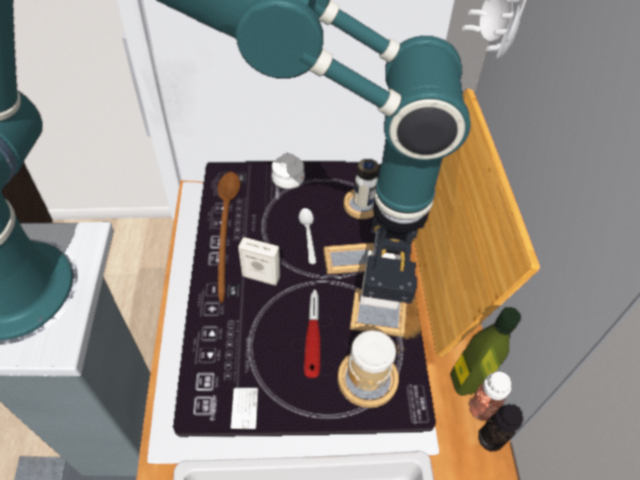

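>>> arm_command(rows=[{"claw":0,"delta_pos":[0.1,-0.45,1.5],"delta_rot":[0,0,-0.3]},{"claw":0,"delta_pos":[0,0,1.2],"delta_rot":[0,0,0]},{"claw":0,"delta_pos":[0,0,0.3],"delta_rot":[0,0,0]},{"claw":0,"delta_pos":[0,0,0],"delta_rot":[0,0,0]}])

```text
clock: 16.83
ee_pos: [0.6552, -0.0633, 0.1035]
orientation: [-0.634, 0.773, -0.0, -0.0]
force: [-0.0, 0.7, -0.2]
width: 0.044
```

```bash
python3 go.py 657.9 -68.6 85 -101.7
```

```text
t 16.83 pos [655.2 -63.3 103.5] w 44.0 F [-0.   0.7 -0.2]
tool dpos cm [ 0.47 -0.37  1.85] drot [-0.03 -0.02  0.46] rows 1
0 [0.47, -0.37, 1.85] [-0.03, -0.02, 0.46]
```

>>> arm_command(rows=[{"claw":0,"delta_pos":[0.45,-0.35,0.2],"delta_rot":[0,0,0.4]},{"claw":0,"delta_pos":[0,0,0.5],"delta_rot":[0,0,0]},{"claw":0,"delta_pos":[0,0,0],"delta_rot":[0,0,0]}])

```text
clock: 17.08
ee_pos: [0.6567, -0.0677, 0.0946]
orientation: [-0.632, 0.775, 0.001, -0.001]
force: [0.3, -0.3, -0.7]
width: 0.0438
```

```bash
python3 go.py 657.9 -68.6 85 -101.7
```

```text
t 17.08 pos [656.7 -67.7  94.6] w 43.8 F [ 0.3 -0.3 -0.7]
tool dpos cm [ 0.06 -0.14  0.96] drot [ 0.12 -0.03  0.11] rows 1
0 [0.06, -0.14, 0.96] [0.12, -0.03, 0.11]
```

Bottom is about 3 mm above the rim; check alignment holds, keep lowering.

>>> arm_command(rows=[{"claw":0,"delta_pos":[0.1,-0.1,0.4],"delta_rot":[0.1,0,0]},{"claw":0,"delta_pos":[0,0,0.3],"delta_rot":[0,0,0]},{"claw":0,"delta_pos":[0,0,0],"delta_rot":[0,0,0]}])

```text
clock: 17.33
ee_pos: [0.6581, -0.0694, 0.0873]
orientation: [-0.632, 0.775, -0.0, 0.0]
force: [-0.4, -0.2, -0.0]
width: 0.0436
```

```bash
python3 go.py 657.9 -68.6 85 -101.7
```

```text
t 17.33 pos [658.1 -69.4  87.3] w 43.6 F [-0.4 -0.2 -0. ]
tool dpos cm [-0.08  0.03  0.23] drot [-0.05 -0.03  0.08] rows 1
0 [-0.08, 0.03, 0.23] [-0.05, -0.03, 0.08]
```

>>> arm_command(rows=[{"claw":0,"delta_pos":[-0.1,0,0.3],"delta_rot":[0,0,0]},{"claw":0,"delta_pos":[0,0,0.2],"delta_rot":[0,0,0]}])

```text
clock: 17.5
ee_pos: [0.6591, -0.069, 0.0846]
orientation: [-0.632, 0.775, -0.001, 0.0]
force: [-8.3, 0.4, 17.8]
width: 0.0435
```

>>> arm_command(rows=[{"claw":1,"delta_pos":[0,0,-0.1],"delta_rot":[0,0,0]},{"claw":1,"delta_pos":[0,0,0],"delta_rot":[0,0,0]},{"claw":1,"delta_pos":[0,0,0],"delta_rot":[0,0,0]},{"claw":1,"delta_pos":[0,0,0],"delta_rot":[0,0,0]},{"claw":1,"delta_pos":[0,0,0],"delta_rot":[0,0,0]}])

```text
clock: 17.92
ee_pos: [0.6602, -0.069, 0.0871]
orientation: [-0.632, 0.775, -0.002, 0.001]
force: [-1.1, 0.5, -0.3]
width: 0.0752
```

>>> arm_command(rows=[{"claw":1,"delta_pos":[0,0,-1],"delta_rot":[0,0,0]},{"claw":1,"delta_pos":[0,0,-2.5],"delta_rot":[0,0,0]},{"claw":1,"delta_pos":[0,0,-3.5],"delta_rot":[0,0,0]},{"claw":1,"delta_pos":[0,0,-3],"delta_rot":[0,0,0]}])

```text
clock: 18.25
ee_pos: [0.6531, -0.0678, 0.1803]
orientation: [-0.632, 0.775, 0.005, -0.006]
force: [0.9, -0.5, 0.3]
width: 0.088
```

```bash
python3 go.py 451 18.4 185 -109.2
```

```text
t 18.25 pos [653.1 -67.8 180.3] w 88.0 F [ 0.9 -0.5  0.3]
tool dpos cm [-4.37 21.54 -0.15] drot [ 0.86 -0.16  7.57] rows 6
0 [-0.73, 3.59, -0.02] [0.14, -0.03, 1.26]
1 [-0.65, 3.61, -0.03] [0.14, -0.03, 1.26]
2 [-0.57, 3.62, -0.04] [0.14, -0.03, 1.26]
3 [-0.49, 3.63, -0.05] [0.14, -0.03, 1.26]
4 [-0.41, 3.64, -0.06] [0.14, -0.03, 1.26]
5 [-0.33, 3.65, -0.07] [0.14, -0.03, 1.26]
```

>>> arm_command(rows=[{"claw":1,"delta_pos":[-0.7,3.2,-0.2],"delta_rot":[0.2,0,1.3]},{"claw":1,"delta_pos":[-0.65,3.6,-0.1],"delta_rot":[0.2,0,1.3]},{"claw":1,"delta_pos":[-0.6,3.6,-0.1],"delta_rot":[0.2,0,1.3]},{"claw":1,"delta_pos":[-0.5,3.6,-0.1],"delta_rot":[0.2,0,1.3]},{"claw":1,"delta_pos":[-0.4,3.6,-0.1],"delta_rot":[0.1,0,1.2]}])

```text
clock: 18.67
ee_pos: [0.4979, 0.0022, 0.2001]
orientation: [-0.584, 0.812, -0.011, 0.01]
force: [0.2, 0.4, 0.9]
width: 0.0882
```

>>> arm_command(rows=[{"claw":1,"delta_pos":[-0.5,3,0],"delta_rot":[0,0,1]},{"claw":1,"delta_pos":[0,0.6,0],"delta_rot":[0,0,0]},{"claw":1,"delta_pos":[0,0,0],"delta_rot":[0,0,0]}])

```text
clock: 18.92
ee_pos: [0.4578, 0.0212, 0.2002]
orientation: [-0.577, 0.817, -0.01, 0.01]
force: [-0.1, -0.7, -0.0]
width: 0.0878
```

```bash
python3 go.py 451 18.4 150 -109.2; python3 obj.py thick_carton_centre k2;python3 w.py 451 18.4 86 w4
```

```text
t 18.92 pos [457.8  21.2 200.2] w 87.8 F [-0.1 -0.7 -0. ]
tool dpos cm [0.51 0.69 5.  ] drot [-1.6   0.24 -0.3 ] rows 2
0 [0.25, 0.34, 2.5] [-0.8, 0.12, -0.15]
1 [0.25, 0.31, 2.5] [-0.8, 0.12, -0.15]
scene 0.96 ztop 0.0942 ((654.9360961914062, -70.07427978515625), (47.79911804199219, 60.7187385559082), 78.7286148071289)
top 0.92 ztop 0.0967 ((655.4157104492188, -69.09259796142578), (44.068031311035156, 61.5036735534668), 78.65789794921875)
2705 ((450.2909240722656, 19.642181396484375), (22.460960388183594, 64.32038879394531), 70.12051391601562)
```

View pics/w4.png

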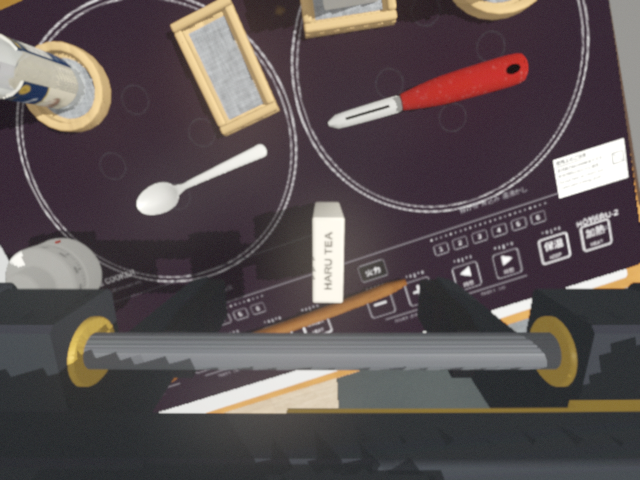

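View pics/k2_scene.png

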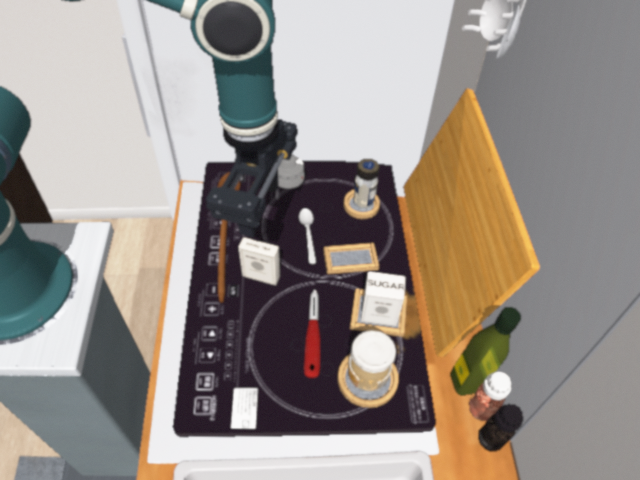

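Thick carton is in its holder, about 2 mm off. The thin carton's top face is centred between the jaws and parallel to them.

>>> arm_command(rows=[{"claw":1,"delta_pos":[0.5,0.8,2],"delta_rot":[-1.5,0.2,-0.2]},{"claw":1,"delta_pos":[0,0.2,2.5],"delta_rot":[0,0,0]},{"claw":1,"delta_pos":[0,0.2,1],"delta_rot":[0,0,0]},{"claw":1,"delta_pos":[0,0,0],"delta_rot":[0,0,0]}])

```text
clock: 19.5
ee_pos: [0.4512, 0.0173, 0.1415]
orientation: [-0.577, 0.817, 0.0, 0.0]
force: [-0.1, 0.2, 0.2]
width: 0.0877
```

```bash
python3 go.py 450.7 18.9 72 -109.4
```

```text
t 19.50 pos [451.2  17.3 141.5] w 87.7 F [-0.1  0.2  0.2]
tool dpos cm [-0.13  0.1   6.95] drot [-0.    0.02 -0.11] rows 2
0 [-0.07, 0.05, 3.48] [-0.0, 0.01, -0.05]
1 [-0.07, 0.05, 3.48] [-0.0, 0.01, -0.05]
```

>>> arm_command(rows=[{"claw":1,"delta_pos":[-0.1,0.2,2],"delta_rot":[0,0,0]},{"claw":1,"delta_pos":[0,0.15,2.2],"delta_rot":[0,0,0]},{"claw":1,"delta_pos":[0,0.1,1.3],"delta_rot":[0,0,0]},{"claw":1,"delta_pos":[0,0,0.5],"delta_rot":[0,0,0]},{"claw":1,"delta_pos":[0,0,0],"delta_rot":[0,0,0]}])

```text
clock: 19.92
ee_pos: [0.4478, 0.0184, 0.0777]
orientation: [-0.576, 0.817, 0.002, -0.002]
force: [-0.6, -0.1, 0.2]
width: 0.0881
```

```bash
python3 go.py 450.7 18.9 72 -109.4
```

```text
t 19.92 pos [447.8  18.4  77.7] w 88.1 F [-0.6 -0.1  0.2]
tool dpos cm [-0.15 -0.26  0.57] drot [ 0.3  -0.09 -0.19] rows 1
0 [-0.15, -0.26, 0.57] [0.3, -0.09, -0.19]
```

>>> arm_command(rows=[{"claw":0,"delta_pos":[-0.15,-0.1,0.4],"delta_rot":[0.3,0,-0.2]},{"claw":0,"delta_pos":[0,0,0],"delta_rot":[0,0,0]},{"claw":0,"delta_pos":[0,0,0],"delta_rot":[0,0,0]},{"claw":0,"delta_pos":[0,0,0],"delta_rot":[0,0,0]},{"claw":0,"delta_pos":[0,0,0],"delta_rot":[0,0,0]}])

```text
clock: 20.33
ee_pos: [0.4522, 0.0192, 0.0762]
orientation: [-0.578, 0.816, -0.002, 0.001]
force: [0.1, -1.0, -0.2]
width: 0.0568
```

>>> arm_command(rows=[{"claw":0,"delta_pos":[0,0,0],"delta_rot":[0,0,0]},{"claw":0,"delta_pos":[0,0,0],"delta_rot":[0,0,0]},{"claw":0,"delta_pos":[0,0,0],"delta_rot":[0,0,0]},{"claw":0,"delta_pos":[0,0,0],"delta_rot":[0,0,0]}])

```text
clock: 20.67
ee_pos: [0.4537, 0.0193, 0.0781]
orientation: [-0.578, 0.816, -0.003, 0.003]
force: [0.1, 0.0, 0.2]
width: 0.0301
```

>>> arm_command(rows=[{"claw":0,"delta_pos":[0,0,0],"delta_rot":[0,0,0]},{"claw":0,"delta_pos":[0,0,0],"delta_rot":[0,0,0]}])

```text
clock: 20.83
ee_pos: [0.4538, 0.0193, 0.0783]
orientation: [-0.578, 0.816, -0.003, 0.003]
force: [0.1, -0.1, -0.2]
width: 0.0218
```

```bash
python3 go.py 450.7 18.9 72 -109.4
```

```text
t 20.83 pos [453.8  19.3  78.3] w 21.8 F [ 0.1 -0.1 -0.2]
tool dpos cm [0.14 0.28 0.62] drot [-0.48  0.06  0.03] rows 1
0 [0.14, 0.28, 0.62] [-0.48, 0.06, 0.03]
```

>>> arm_command(rows=[{"claw":0,"delta_pos":[0,0,0],"delta_rot":[0,0,0]},{"claw":0,"delta_pos":[0,0,-1.5],"delta_rot":[0,0,0]},{"claw":0,"delta_pos":[0,0,-2],"delta_rot":[0,0,0]},{"claw":0,"delta_pos":[0,0,-2],"delta_rot":[0,0,0]},{"claw":0,"delta_pos":[0,0,0],"delta_rot":[0,0,0]}])

```text
clock: 21.25
ee_pos: [0.4509, 0.0194, 0.1326]
orientation: [-0.578, 0.816, -0.001, 0.0]
force: [0.6, 0.1, 0.4]
width: 0.022
```

```bash
python3 go.py 619 50.3 140 -85.9
```

```text
t 21.25 pos [450.9  19.4 132.6] w 22.0 F [0.6 0.1 0.4]
tool dpos cm [ -8.49 -14.83  -0.71] drot [ -0.11  -0.08 -23.48] rows 5
0 [-1.7, -2.97, -0.14] [-0.02, -0.02, -4.7]
1 [-1.45, -3.09, -0.14] [-0.02, -0.02, -4.7]
2 [-1.19, -3.2, -0.14] [-0.02, -0.02, -4.7]
3 [-0.93, -3.29, -0.14] [-0.02, -0.02, -4.7]
4 [-0.65, -3.35, -0.15] [-0.02, -0.02, -4.7]
```

>>> arm_command(rows=[{"claw":0,"delta_pos":[-1.7,-2.9,-0.3],"delta_rot":[0,0,-4.7]},{"claw":0,"delta_pos":[-1.45,-3.1,-0.2],"delta_rot":[0,0,-4.7]},{"claw":0,"delta_pos":[-1.2,-3.2,-0.2],"delta_rot":[0,0,-4.7]},{"claw":0,"delta_pos":[-0.9,-3.3,-0.1],"delta_rot":[0,0,-4.7]},{"claw":0,"delta_pos":[-0.4,-2,0],"delta_rot":[0,0,-3]}])

```text
clock: 21.67
ee_pos: [0.6014, 0.049, 0.1337]
orientation: [0.727, -0.686, -0.002, 0.003]
force: [0.1, -0.5, 0.6]
width: 0.022
```

>>> arm_command(rows=[{"claw":0,"delta_pos":[0,0,0],"delta_rot":[0,0,0]},{"claw":0,"delta_pos":[0,0,0],"delta_rot":[0,0,0]}])

```text
clock: 21.83
ee_pos: [0.6049, 0.0497, 0.1311]
orientation: [0.728, -0.686, -0.002, 0.003]
force: [-0.6, 0.4, -0.1]
width: 0.0216
```

```bash
python3 go.py 619 50.3 115 -85.9
```

```text
t 21.83 pos [604.9  49.7 131.1] w 21.6 F [-0.6  0.4 -0.1]
tool dpos cm [ 0.03 -1.43  1.6 ] drot [ 0.4  -0.09 -0.7 ] rows 1
0 [0.03, -1.43, 1.6] [0.4, -0.09, -0.7]
```

>>> arm_command(rows=[{"claw":0,"delta_pos":[0,-1.4,0.5],"delta_rot":[0.3,0,-0.7]},{"claw":0,"delta_pos":[0,0,1],"delta_rot":[0,0,0]},{"claw":0,"delta_pos":[0,0,0.3],"delta_rot":[0,0,0]},{"claw":0,"delta_pos":[0,0,0],"delta_rot":[0,0,0]}])

```text
clock: 22.17
ee_pos: [0.6129, 0.0498, 0.108]
orientation: [0.731, -0.683, -0.003, 0.004]
force: [0.0, 0.3, 1.4]
width: 0.0217
```

```bash
python3 go.py 619 50.3 95 -85.9; python3 obj.py thin_carton_centre n1
```

```text
t 22.17 pos [612.9  49.8 108. ] w 21.7 F [0.  0.3 1.4]
tool dpos cm [-0.01 -0.63  1.29] drot [ 0.58 -0.09 -0.22] rows 1
0 [-0.01, -0.63, 1.29] [0.58, -0.09, -0.22]
scene 0.84 ztop 0.1167 ((584.6951904296875, 46.02876663208008), (13.742044448852539, 24.354873657226562), 5.1133809089660645)
top 0.62 ztop 0.1203 ((585.5055541992188, 47.515296936035156), (14.515901565551758, 22.314241409301758), 2.3435797691345215)
```

View pics/n1_scene.png

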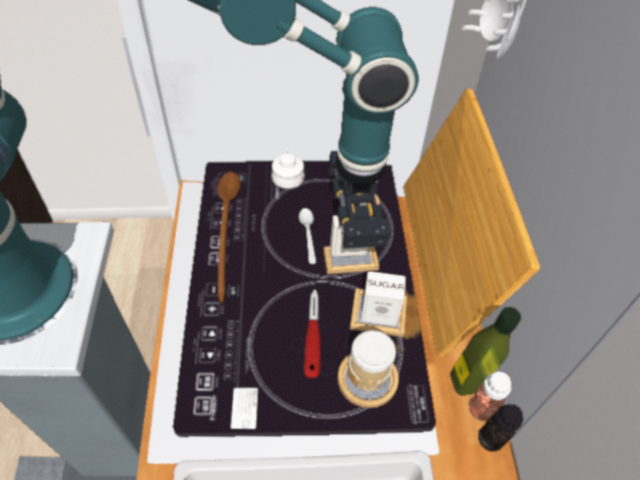

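>>> arm_command(rows=[{"claw":0,"delta_pos":[-0.1,-0.65,0.4],"delta_rot":[0.5,0,-0.2]},{"claw":0,"delta_pos":[0,0,0.4],"delta_rot":[0,0,0]},{"claw":0,"delta_pos":[0,0,0],"delta_rot":[0,0,0]}])

```text
clock: 22.62
ee_pos: [0.6218, 0.0515, 0.1029]
orientation: [0.732, -0.681, 0.003, -0.002]
force: [-0.5, 0.3, -0.7]
width: 0.0216
```

```bash
python3 go.py 619 51 85.3 -85.9
```

```text
t 22.62 pos [621.8  51.5 102.9] w 21.6 F [-0.5  0.3 -0.7]
tool dpos cm [0.02 0.29 1.76] drot [-0.33 -0.1   0.  ] rows 1
0 [0.02, 0.29, 1.76] [-0.33, -0.1, 0.0]
```

>>> arm_command(rows=[{"claw":0,"delta_pos":[0,0.25,0.7],"delta_rot":[-0.3,0,0]},{"claw":0,"delta_pos":[0,0,0.4],"delta_rot":[0,0,0]},{"claw":0,"delta_pos":[0,0,0],"delta_rot":[0,0,0]}])

```text
clock: 22.87
ee_pos: [0.6196, 0.0514, 0.0913]
orientation: [0.732, -0.681, 0.001, 0.0]
force: [0.0, 0.3, 0.3]
width: 0.0219
```

```bash
python3 go.py 619 51 85.3 -85.9
```

```text
t 22.87 pos [619.6  51.4  91.3] w 21.9 F [0.  0.3 0.3]
tool dpos cm [0.03 0.07 0.6 ] drot [-0.07 -0.1   0.  ] rows 1
0 [0.03, 0.07, 0.6] [-0.07, -0.1, 0.0]
```

>>> arm_command(rows=[{"claw":0,"delta_pos":[0,0.1,0.4],"delta_rot":[0,0,0]},{"claw":0,"delta_pos":[0,0,0.2],"delta_rot":[0,0,0]}])

```text
clock: 23.03
ee_pos: [0.6184, 0.0512, 0.0854]
orientation: [0.732, -0.681, 0.001, 0.0]
force: [-5.1, -1.1, 15.6]
width: 0.0217
```

>>> arm_command(rows=[{"claw":0,"delta_pos":[0,0,0.1],"delta_rot":[0,0,0]}])

```text
clock: 23.12
ee_pos: [0.6184, 0.0512, 0.0854]
orientation: [0.732, -0.681, 0.001, 0.001]
force: [-3.8, -1.0, 13.0]
width: 0.022
```

Contact at the expected height. Release and retreat.

>>> arm_command(rows=[{"claw":1,"delta_pos":[0,0,-0.1],"delta_rot":[0,0,0]},{"claw":1,"delta_pos":[0,0,0],"delta_rot":[0,0,0]},{"claw":1,"delta_pos":[0,0,0],"delta_rot":[0,0,0]},{"claw":1,"delta_pos":[0,0,0],"delta_rot":[0,0,0]},{"claw":1,"delta_pos":[0,0,0],"delta_rot":[0,0,0]}])

```text
clock: 23.53
ee_pos: [0.6187, 0.0512, 0.0865]
orientation: [0.732, -0.681, 0.001, 0.0]
force: [-0.2, 0.0, -0.2]
width: 0.0532
```

>>> arm_command(rows=[{"claw":1,"delta_pos":[0,0,-1],"delta_rot":[0,0,0]},{"claw":1,"delta_pos":[0,0,-2.5],"delta_rot":[0,0,0]},{"claw":1,"delta_pos":[0,0,-3.5],"delta_rot":[0,0,0]},{"claw":1,"delta_pos":[0,0,-3.5],"delta_rot":[0,0,0]}])

```text
clock: 23.87
ee_pos: [0.6113, 0.051, 0.1844]
orientation: [0.732, -0.681, -0.007, 0.008]
force: [0.5, 0.5, -0.1]
width: 0.0796
```

>>> arm_command(rows=[{"claw":1,"delta_pos":[0,3,-2],"delta_rot":[0,0,0]},{"claw":1,"delta_pos":[0,3.8,-1],"delta_rot":[0,0,0]},{"claw":1,"delta_pos":[0,3.8,0],"delta_rot":[0,0,0]},{"claw":1,"delta_pos":[0,3.8,0],"delta_rot":[0,0,0]},{"claw":1,"delta_pos":[0,2,0],"delta_rot":[0,0,0]}])

```text
clock: 24.28
ee_pos: [0.4539, 0.0395, 0.2319]
orientation: [0.732, -0.681, 0.002, -0.001]
force: [-1.0, -0.2, 0.5]
width: 0.088
```

>>> arm_command(rows=[{"claw":1,"delta_pos":[0,0,0],"delta_rot":[0,0,0]},{"claw":1,"delta_pos":[0,0,0],"delta_rot":[0,0,0]}])

```text
clock: 24.45
ee_pos: [0.4503, 0.0393, 0.2336]
orientation: [0.732, -0.681, 0.003, -0.001]
force: [0.9, 0.2, -0.4]
width: 0.0879
```

```bash
for t in spice_jar_centre honey_jar_centre thick_carton_centre thin_carton_centre kitchen_timer; do echo $t; python3 obj.py $t f_$t; done
```

```text
spice_jar_centre
scene 0.90 ztop 0.1121 ((651.7372436523438, 185.50881958007812), (37.88310241699219, 39.66290283203125), 53.010589599609375)
top 0.76 ztop 0.1141 ((653.0552978515625, 187.3853302001953), (40.269161224365234, 37.137489318847656), 45.890472412109375)
honey_jar_centre
scene 0.91 ztop 0.1041 ((621.9981689453125, -188.4623565673828), (61.98447036743164, 60.99948501586914), 51.26594543457031)
top 0.90 ztop 0.1064 ((621.8662109375, -186.20199584960938), (61.53657150268555, 61.131080627441406), 46.714263916015625)
thick_carton_centre
scene 0.64 ztop 0.0943 ((654.9468994140625, -70.60755920410156), (48.032772064208984, 60.92416000366211), 78.9505386352539)
top 0.67 ztop 0.0966 ((655.6760864257812, -69.04185485839844), (44.76076126098633, 60.667808532714844), 80.06692504882812)
thin_carton_centre
scene 0.79 ztop 0.0940 ((614.8107299804688, 48.717437744140625), (64.39608001708984, 25.082019805908203), 3.002678871154785)
top 0.60 ztop 0.0594 ((503.00103759765625, 269.62255859375), (29.816600799560547, 30.293659210205078), 3.9012808799743652)
kitchen_timer
scene 0.63 ztop 0.0586 ((503.25091552734375, 267.92205810546875), (31.455907821655273, 31.499069213867188), 54.80868911743164)
top 0.65 ztop 0.0602 ((503.104248046875, 269.82135009765625), (31.11627960205078, 29.844099044799805), 89.9537124633789)
```

View pics/f_kitchen_timer_scene.png

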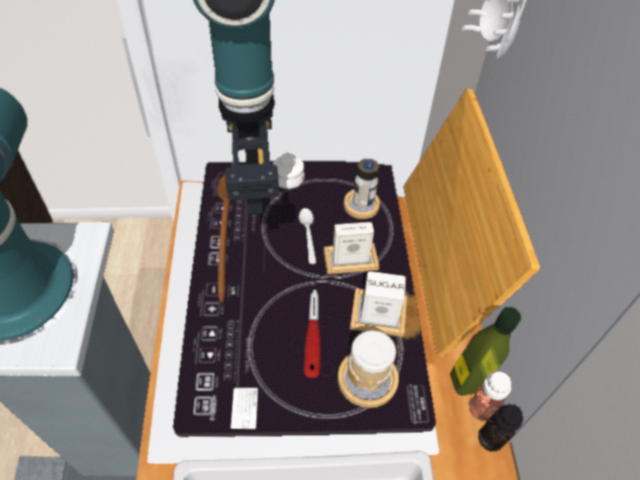

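View pics/f_kitchen_timer_top.png

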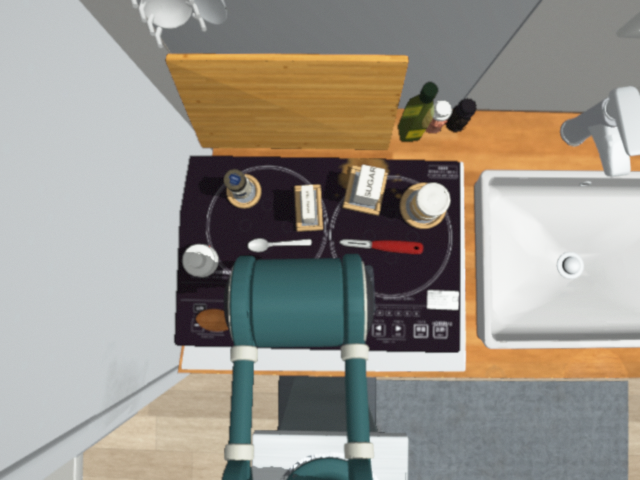

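All four things stand in their holders: spice (367,185), thin carton (352,245), thick carton (383,300) and honey (371,365) in the scene view. The timer has not moved, and the arm is clear. In the top view the thin-carton search picked the timer instead, but the picture shows the carton in its holder at (308,205).

```bash
python3 -c "
from bench import job
print(job.finish_job())"
```

```text
the job is handed in; nothing more can be done
None
```

All four things are standing upright in their matching holders, and I handed the job in at about 25 s on the robot's clock. The system gave no verdict on the result.

| Thing | Offset from holder centre (limit 12 mm) | Height measured |
|---|---|---|
| Spice jar | about 3 mm | as expected on the recess floor |
| Honey jar | about 2 mm | as expected on the recess floor |
| Thick carton | about 2 mm | as expected on the recess floor |
| Thin carton | about 2 mm | as expected on the recess floor |

These figures come from the scene and top cameras after the arm had moved clear. The measured heights run 1–3 mm high in both cameras, as they did for things still on the hob. The kitchen timer reads within about 1 mm of where it stood at the start.

- **Thin carton check:** in the last top-camera check the network reported the timer in place of the thin carton. The thin carton's figures therefore rest on the scene camera, and the top picture shows it in its holder.
- **Spice jar placing:** the arm drifted a few millimetres while I lowered this jar, so it took several small steps before it touched the recess floor.

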